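# Clean, load and operate the treadle edge marker

## Task

With the scraper block, wipe all the loose chips off the bed of the edge marker into the gutter along its front (do not touch the chips with the fingers), then stand every bracket from the tray on the bed with the flat back of its upright leg flush against the back fence. With all of them in place press the pedal down to its stop and let it come back up, then stand the brackets back in the tray. Leave the scraper block standing on the bare bench, and leave the bottle, torch and tape measure alone.

Things in the scene. Friction and masses are not known exactly. Their poses are not given: they have to be found in the camera images.
- marker_press: Treadle edge marker fixed on the bench, turned up to 0.12 rad. Origin on the bench under the middle of its bed; x to the back, y left, z up. Steel bed 95 (x, -47.5 to 47.5) by 180 mm (y, -90 to 90), top at z = 24. Side lips 6 mm thick, 8 mm above the bed. Chip gutter along the bed's front, fence along its back, behind that a punch bar (below 34 mm) that the pedal drives; pedal right of the bed.
- bed_mid (a point): Middle of the bed, on its top surface (24 mm above the bench).
- gutter_mid (a point): Middle of the open chip gutter's floor (x = -65.5, z = 6 mm of marker_press). The gutter is 36 mm wide (x -83.5 to -47.5), 180 mm long; its front wall is 5 mm thick and level with the bed.
- fence_face (a point): Middle of the front face of the dark steel back fence, at bed level (x = 47.5, z = 24 mm of marker_press); axes parallel to marker_press, x points into the fence. The fence runs along the whole bed, is 12 mm thick and stands 10 mm above the bed.
- pedal (a joint): Spring pedal, dark steel plate 52 wide, 104 mm long, with ribbed rubber pad, right of the bed (centre line y = -129 mm of marker_press); hinged on a cross pin at its rear end (x = 45, z = 26 mm), free end towards the robot. 0 = up at rest, sloping up 0.30 rad; 0.30 = level, at its stop. A spring returns it: at the pad about 4 N to start, 15 N at the stop.
- pedal_pad (a point): Top middle of the pedal's rubber pad, where it is pressed, 82 mm from the hinge; moves with the pedal, about 57 mm above the bench at rest and 33 mm at the stop.
- tray: Grey plastic tray fixed on the bench in front of the press, 84 x 172 mm outside (long along its y), walls 4 mm thick and 10 mm high, floor 4 mm thick. Origin under its middle.
- scraper: Scraper block: heavy black plastic block 30 (x) x 70 (y) x 22 mm high with a wooden grip rib on top, 14 (x) x 56 (y) mm, from 22 up to 51 mm. Origin at the centre of the underside; z up. 0.15 kg. Starts on the bare bench left of the press.
- bracket_1: Steel angle bracket, L-shaped, all brackets alike, 0.13 kg: upright leg 5 thick (x -5 to 0), 40 long (y) and 36 mm high; foot 8 mm thick running to x = -40 at the bottom. Origin at the middle of the lower edge of the upright leg's flat outer face; x points out of that face, z up. Two or three brackets are present; they start in the tray.
- bracket_2: Another bracket, as bracket_1; may be absent (None).
- bracket_3: Another bracket, as bracket_1; may be absent (None).
- chip_1: Loose steel chip, a nipped-off corner 11 x 14 x 7 mm, origin at the centre of its underside; starts on the bed. Three to five chips are present; absent ones read None.
- chip_2: Loose steel chip, a round punched slug 13 mm across, 6 mm thick, origin at the centre of its underside; starts on the bed. Three to five chips are present; absent ones read None.
- chip_3: Loose steel chip, a nipped-off corner 11 x 14 x 7 mm, origin at the centre of its underside; starts on the bed. Three to five chips are present; absent ones read None.
- chip_4: Loose steel chip, a round punched slug 13 mm across, 6 mm thick, origin at the centre of its underside; starts on the bed. Three to five chips are present; absent ones read None.
- chip_5: Loose steel chip, a nipped-off corner 11 x 14 x 7 mm, origin at the centre of its underside; starts on the bed. Three to five chips are present; absent ones read None.
- flux_bottle: Bystander: small brown bottle, 39 mm across, 84 mm high, right of the press; leave alone.
- tape_measure: Bystander: yellow tape measure 38 x 74 x 65 mm, behind the press; leave alone.
- torch: Bystander: black torch standing upright, 34 mm across, 106 mm high, right of the tray; leave alone.
Not all that is in view belongs to the job. What is shaped like the scraper but purple is not meant. Leave any green or pink look-alike of the bracket_3 alone.

How it is judged:
By the outcome, as a careful person would: the job done as asked, in the order asked, and still so for the second after the job is handed in, with the robot touching nothing.
Of bracket_1, bracket_2, bracket_3 only 2 to 3 are there at a start; the rules pass over those that are not, and their reading is None.
Of chip_1, chip_2, chip_3, chip_4, chip_5 only 3 to 5 are there at a start; the rules pass over those that are not, and their reading is None.
At some moment in a run one of scraper, bracket_1, bracket_2, bracket_3 may be knocked a few centimetres aside while the robot is not near it.
Once in a run the grip may slacken for a moment while it holds something.
It also fails if it takes over 210 s, if anything falls off the work surface, if the arm or the gripper's body presses on something with over 40 N, if the wrist force passes 120 N, or if a joint passes its speed limit or range.

## Robot

A 7-joint arm with a two-finger parallel gripper is mounted at the origin on a cart in front of the work surface, level with it; the furniture and walls round the work are solid. World frame = base frame: x ahead of the robot, y to its left, z up, the work surface at z = 0. Lengths are in m, angles in rad, forces in N, time in s.
With the tool pointing down it reaches from about 0.4 to 0.85 m from the base axis. Payload 10.4 kg.
Tool frame: the origin (TCP) lies on the centre line of the jaws, within the pads' length; the fingertips stand 11 mm ahead of it and the grasp point (between the pads) lies 8 mm behind it (robot.tip_extent is the distance from the TCP to the fingertips, in m); z points along the fingers, y is the line along which they close (so a half turn about z gives the same grasp; the last joint's range is limited). The gripper opens to 85 mm and grips with 20 to 120 N. Pads are 22 mm wide; open, the fingers measure 114 mm over their backs; the gripper's body (76 mm by 85 mm) begins 54 mm behind the grasp point. The pads swing forward as they close: fully open they stand 13 mm farther back than shut.
Start: joints at [1.228, 0.332, -0.065, 1.46, 0.022, 1.35, -0.088], TCP at [0.197, -0.593, 0.242] pointing down, gripper open.
Joint ranges: [-2.6, 2.6], [-0.5, 2.12], [-1.47, 1.34], [0.16, 2.42], [-1.27, 4.41], [0.06, 2.06], [-2.6, 2.6]. Speed limits (rad/s): [2.22, 2.22, 2.79, 2.79, 3.14, 3.14, 3.14].

## Interface

Orientations are given as [roll, pitch, yaw] about the fixed x, y, z axes, in that order (R = Rz(yaw) Ry(pitch) Rx(roll)).
In Python, from plant import robot gives the robot as it stands.
- The arm moves only by the tool carry_out, never from a script. Its argument "commands" is one flat list of numbers, 4 for each row, row after row: the shift along the world's x, y, z in m, then the turn about the world's z in units of 5 degrees (1.0 is 5 degrees). In form: [dx, dy, dz, yaw, dx, dy, dz, yaw, ...]. A call has 1 to 5 rows; each row is the pose to reach, as a shift and turn from the pose commanded when the call began; what a row does not reach only later rows make up. A row lasts 1/10 s, in which the tool goes at most 50 mm and 8.59 degrees, less where a joint would pass 70% of its speed; a pose out of reach is approached as far as the arm can. A call with a gripper value outside its range is refused whole. "jaw" is the opening, from -1 (shut) to 1 (fully open), set as the call begins (left out, the last holds). The fingers move at their own pace and stop on an object; "grip_force" is the grip in N (left out, the last holds). Time passes only in rows, so rows that repeat a pose let the fingers close. It gives the time, the measured TCP pose, the force, the opening and the grip force at its end, in the units of the state.
- robot.get_obs(): the state, without advancing time (a new reading comes with each control period).
- robot.get_image(name): name is "scene" or "top" or "wrist"; returns a dict with "image" (420x560x3 uint8, blue, green, red), "vfov" (degrees; the focal length in pixels is half the picture's height over the tangent of half this angle, whatever the lens; pixels are square), "cx", "cy" (the principal point, pixels), "D" ([k1, k2, p1, p2, k3] as OpenCV has them; the pictures are not rectified), "R" (3x3) and "t" (3): a world point X has camera coordinates R X + t. Camera axes: x right, y down, z forward; pixel columns grow to the right and rows downward; lengths in m; the calibration is good to about 2 mm. A picture is of the moment at which its call begins. There is no depth.
- robot.finish_job(): hands the job in; it is judged then, once.
The state is a dict: "time_s": time; "joints": joint angles; "qd": joint speeds; "joint_torque": joint torques, N m; "eef_pos": TCP position; "eef_rot": TCP orientation; "wrist_force": force on the tool from outside, world axes, zero at the start; "torque": the same for the moment, N m; "opening": finger opening in m; "gripper_force": force on a finger pad.
Only numpy, scipy, OpenCV 4.12 (cv2) and the standard library are available. Lean on these libraries where they do the work, as an engineer would, in place of code of your own. Each camera call takes 0.05 s, during which the arm holds its last target. There are 200 camera calls.

## Working session

There is one attempt and no reset: what is moved stays moved. The work goes in short steps, Python scripts to look and compute and a tool call to move; the robot and the scene stay as the last step left them, time stands still between calls to the robot, and variables do not carry over. Pictures are saved under pics/ and viewed, at most 14 in all, crops included, and the job is handed in when it is done.

Besides the shell and the picture viewer there is one more tool, called after "Emit:" by a JSON object that holds its "method" and its "body". carry_out: Moves the arm, as the interface text tells. Its arguments: {"type":"object","properties":{"commands":{"type":"array"},"jaw":{"type":"number"},"grip_force":{"type":"number"}},"required":["commands"]}

```bash
ls; mkdir -p pics; cat > h.py <<'E'
import numpy as np, cv2, pickle
from plant import robot
def K(d):
    f=d["image"].shape[0]/2/np.tan(np.radians(d["vfov"])/2)
    return np.array([[f,0,d["cx"]],[0,f,d["cy"]],[0,0,1.]])
def ray(d,px):
    u=cv2.undistortPoints(np.array(px,float).reshape(-1,1,2),K(d),np.array(d["D"],float)).reshape(-1,2)
    R=np.array(d["R"]);v=np.c_[u,np.ones(len(u))]@R
    return -R.T@np.array(d["t"]),v
def plane(d,px,z):
    c,v=ray(d,px); return c+v*((z-c[2])/v[:,2])[:,None]
def proj(d,X):
    return cv2.projectPoints(np.array(X,float).reshape(-1,1,3),cv2.Rodrigues(np.array(d["R"],float))[0],np.array(d["t"],float),K(d),np.array(d["D"],float))[0].reshape(-1,2)
def tri(d1,p1,d2,p2):
    c1,v1=ray(d1,[p1]);c2,v2=ray(d2,[p2]);v1=v1[0];v2=v2[0]
    s=np.linalg.lstsq(np.c_[v1,-v2],c2-c1,rcond=None)[0]
    a=c1+s[0]*v1;b=c2+s[1]*v2
    return (a+b)/2,np.linalg.norm(a-b)
def get(n,tag):
    d=robot.get_image(n);cv2.imwrite(f"pics/{tag}.png",d["image"]);pickle.dump(d,open(f"pics/{tag}.pkl","wb"));return d
def load(t): return pickle.load(open(f"pics/{t}.pkl","rb"))
E
python3 - <<'E'
from h import *
for n in("scene","top","wrist"):
    d=get(n,n+"0"); c=-np.array(d["R"]).T@np.array(d["t"]); print(n,c,d["vfov"],np.array(d["R"])[2])
o=robot.get_obs();print(o)
a=cv2.imread("pics/top0.png");
cv2.imwrite("pics/top0b.png",cv2.resize(a,(800,600),interpolation=cv2.INTER_CUBIC))
a=cv2.imread("pics/scene0.png");
cv2.imwrite("pics/scene0b.png",cv2.resize(a,(800,600),interpolation=cv2.INTER_CUBIC))
E
```

```text
pics
scene [0.00694387 0.0868729  0.69633638] 53.27698021262603 [ 0.55821891 -0.40445788 -0.72443459]
top [ 0.43650443 -0.26761038  0.93572646] 52.668460363023684 [ 0.06407607  0.00784177 -0.99791421]
wrist [ 0.27436472 -0.56622196  0.37326706] 61.74549584529009 [-0.30371662 -0.09840688 -0.94766677]
{'time_s': 0.15, 'joints': array([ 1.22840693,  0.33270065, -0.06470488,  1.46069936,  0.02162095,
        1.34991658, -0.08849912]), 'qd': array([-5.33275484e-05, -2.31874105e-03,  1.65221308e-04, -2.55207146e-03,
       -8.45891441e-04,  1.29901747e-03,  4.14888955e-04]), 'joint_torque': array([ 7.02790931e-05, -6.25827956e+01,  4.89582773e-02, -3.91851461e+01,
        1.64308981e-02,  7.42927019e-03, -2.83639088e-05]), 'eef_pos': array([ 0.19639618, -0.59307114,  0.2417384 ]), 'eef_rot': array([-3.14056665e+00,  6.24063022e-05,  3.19815403e-01]), 'wrist_force': array([-0.48591823, -0.2254269 ,  0.258818  ]), 'torque': array([-0.0216226 , -0.03706811, -0.02996059]), 'gripper_force': 0.0, 'opening': 0.08543372628850505}
```

View pics/top0b.png

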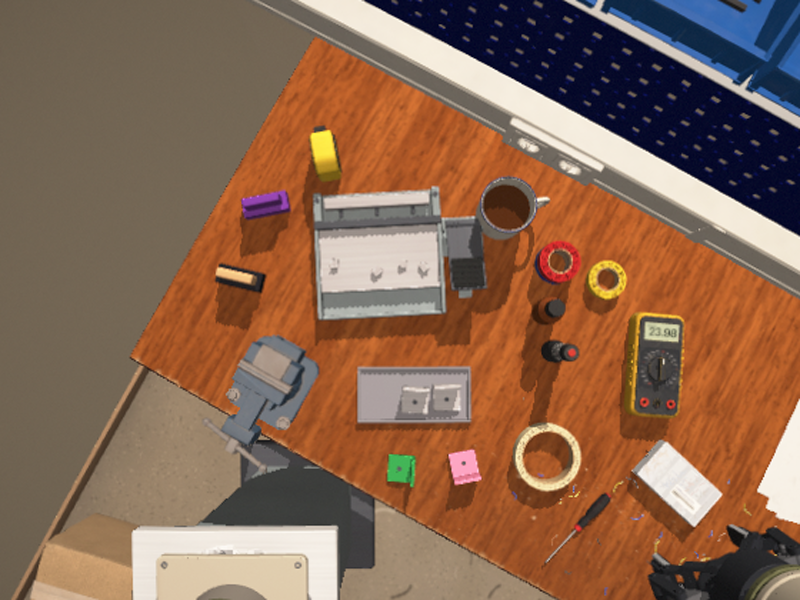

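View pics/scene0b.png

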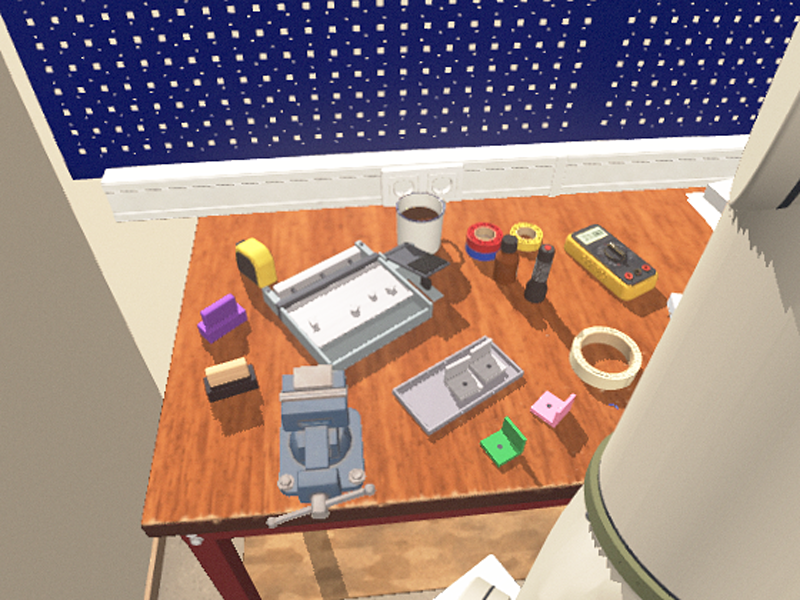

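The top view (800x600) shows:
- press from (314,190) to (444,318)
- tray from (358,366) to (470,423), holding two brackets at (415,400) and (446,397)
- scraper at (240,277)
- four chips at (334,265), (376,273), (402,267) and (424,268)
- green and pink decoys in front of the tray.

The scene view agrees.

```bash
python3 - <<'E'
from h import *
d=load("top0");s=.7
P=lambda l,z:print(np.round(plane(d,np.array(l)*s,z),3).tolist())
print("press corners");P([(314,193),(438,187),(444,312),(318,318)],.03)
print("tray");P([(358,367),(469,367),(471,422),(359,424)],.01)
print("scraper top");P([(217,268),(262,284)],.022);P([(219,269),(256,281)],.051)
print("chips");P([(334,265),(376,273),(402,267),(424,268)],.024)
print("pad");P([(467,274)],.057)
print("brk");P([(415,400),(446,397)],.012)
print("mug,bottle,torch,tape");P([(505,205)],.09);P([(550,311)],.084);P([(565,351)],.106);P([(325,150)],.06);P([(270,360)],.08)
E
```

```text
press corners
[[0.664, -0.137, 0.03], [0.67, -0.326, 0.03], [0.48, -0.331, 0.03], [0.474, -0.142, 0.03]]
tray
[[0.399, -0.199, 0.01], [0.396, -0.368, 0.01], [0.313, -0.369, 0.01], [0.313, -0.2, 0.01]]
scraper top
[[0.553, 0.014, 0.022], [0.527, -0.056, 0.022]]
[[0.548, 0.002, 0.051], [0.529, -0.053, 0.051]]
chips
[[0.554, -0.166, 0.024], [0.541, -0.229, 0.024], [0.549, -0.269, 0.024], [0.547, -0.302, 0.024]]
pad
[[0.533, -0.363, 0.057]]
brk
[[0.348, -0.285, 0.012], [0.352, -0.332, 0.012]]
mug,bottle,torch,tape
[[0.627, -0.416, 0.09]]
[[0.476, -0.476, 0.084]]
[[0.42, -0.49, 0.106]]
[[0.721, -0.158, 0.06]]
[[0.413, -0.08, 0.08]]
```

Emit:
{"method": "carry_out", "body": {"commands": [0.127, 0.17, 0.03, 7.15, 0.127, 0.17, 0.03, 7.15, 0.127, 0.17, 0.03, 7.15, 0.127, 0.17, 0.03, 7.15, 0.127, 0.17, 0.03, 7.15]}}

```text
time_s: 0.65
eef_pos: [0.3276, -0.4188, 0.2734]
eef_rot: [3.14, -0.001, 0.956]
wrist_force: [-0.0, -0.3, 0.3]
opening: 0.0855
gripper_force: 0.0
```

Emit:
{"method": "carry_out", "body": {"commands": [0.127, 0.17, 0.03, 7.15, 0.127, 0.17, 0.03, 7.15, 0.127, 0.17, 0.03, 7.15, 0.127, 0.17, 0.03, 7.15, 0.127, 0.17, 0.03, 7.15]}}

```text
time_s: 1.15
eef_pos: [0.4535, -0.2484, 0.3032]
eef_rot: [3.14, -0.001, 1.579]
wrist_force: [-0.1, 0.1, 0.2]
opening: 0.0855
gripper_force: 0.0
```

Emit:
{"method": "carry_out", "body": {"commands": [0, 0, 0, 0, 0, 0, 0, 0]}}

```text
time_s: 1.35
eef_pos: [0.4498, -0.2545, 0.3019]
eef_rot: [-3.141, 0.0, 1.565]
wrist_force: [-0.8, -0.7, 0.4]
opening: 0.0852
gripper_force: 0.0
```

```bash
python3 - <<'E'
from h import *
d=get("wrist","w1"); print(robot.get_obs()["eef_pos"],robot.get_obs()["eef_rot"],-np.array(d["R"]).T@d["t"])
cv2.imwrite("pics/w1b.png",cv2.resize(d["image"],(800,600),interpolation=cv2.INTER_CUBIC))
E
```

```text
[ 0.44944167 -0.25502394  0.30185983] [-3.14066925e+00  4.70457419e-05  1.56380753e+00] [ 0.45000069 -0.17100494  0.43357505]
```

View pics/w1b.png

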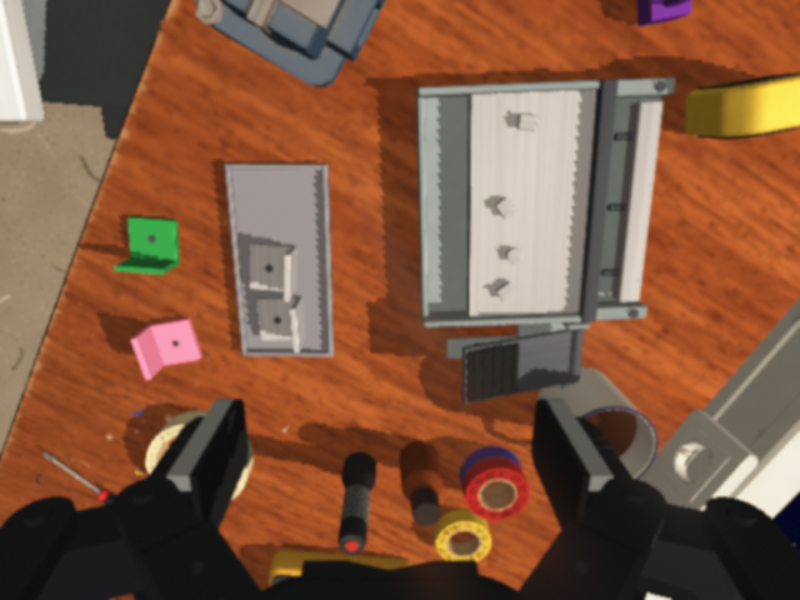

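The wrist view (800x600) shows:
- bed front edge along x≈470, from y=93 to y=313
- dark fence along x≈600
- chips at (522,121), (500,206), (509,253) and (498,289)
- bracket uprights at (290,272) and (295,325)
- tray from (226,164) to (332,356)
- pedal pad at (490,372).

```bash
python3 - <<'E'
from h import *
d=load("w1");g=cv2.cvtColor(d["image"],cv2.COLOR_BGR2GRAY).astype(float)
dx=cv2.GaussianBlur(g,(3,3),0);dx=np.gradient(dx,axis=1)
front=[];fen=[]
for r in range(75,215,4):
    w=dx[r,318:342];front.append((318+w.argmax(),r))
    w=dx[r,400:432];fen.append((400+w.argmin(),r))
def fit(pts,z):
    X=plane(d,pts,z);v=cv2.fitLine(X[:,:2].astype(np.float32),cv2.DIST_HUBER,0,.001,.001).ravel()
    a=np.arctan2(v[1],v[0]);a=a if a>0 else a+np.pi
    res=(X[:,:2]-v[2:])@np.array([-v[1],v[0]]);return a-np.pi/2,v[2:],np.abs(res).mean()
print("front",fit(front,.024));print("fence top edge?",fit(fen,.034))
P=lambda l,z:np.round(plane(d,np.array(l)*.7,z),4).tolist()
print("bed front corners",P([(470,93),(469,313)],.024))
print("fence px",fen[::6])
hsv=cv2.cvtColor(d["image"],cv2.COLOR_BGR2HSV);print([hsv[r,c].tolist() for c,r in[(200,190),(195,225),(190,130),(350,130),(365,84)]])
# crop composite
a=d["image"]
A=cv2.resize(a[110:255,150:240],None,fx=4,fy=4,interpolation=cv2.INTER_CUBIC)
B=cv2.resize(a[45:285,285:480],None,fx=2.2,fy=2.4,interpolation=cv2.INTER_CUBIC)
c=np.zeros((600,800,3),np.uint8);c[:A.shape[0],:A.shape[1]]=A;c[:B.shape[0],365:365+B.shape[1]]=B[:600,:435];cv2.imwrite("pics/c1.png",c)
E
```

```text
front (np.float32(0.0366925), array([ 0.5146914 , -0.22262612], dtype=float32), np.float64(0.0002980709893772203))
fence top edge? (np.float32(0.03706646), array([ 0.60651183, -0.23338445], dtype=float32), np.float64(0.00027754809917344384))
bed front corners [[0.5114, -0.1423, 0.024], [0.5185, -0.3196, 0.024]]
fence px [(np.int64(416), 75), (np.int64(414), 99), (np.int64(412), 123), (np.int64(411), 147), (np.int64(409), 171), (np.int64(407), 195)]
[[15, 27, 211], [13, 23, 79], [10, 19, 160], [16, 25, 211], [15, 29, 196]]
```

View pics/c1.png

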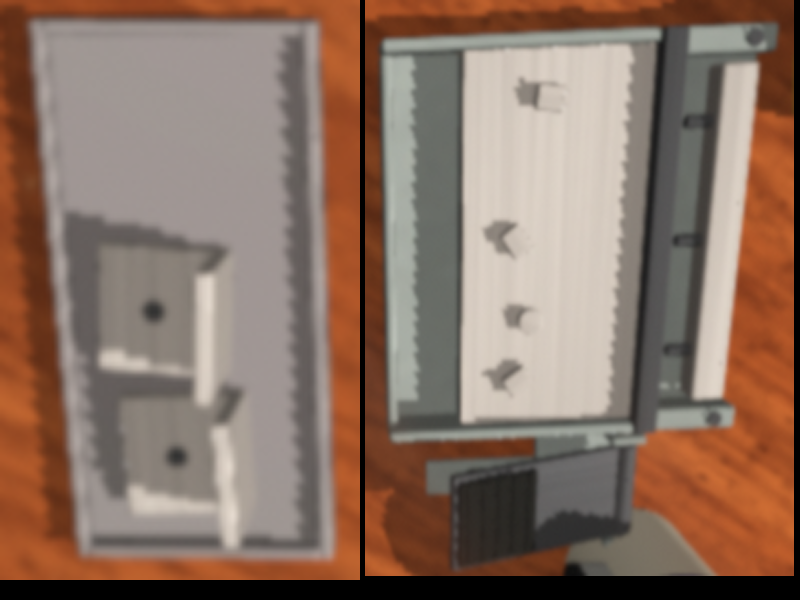

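The crops confirm the chips lie in the front half of the bed. The two brackets stand with their uprights towards +x. Next I go to the scraper and look at it closely.

Emit:
{"method": "carry_out", "body": {"commands": [0.045, 0.117, -0.025, -2, 0.045, 0.117, -0.025, -2, 0.045, 0.117, -0.025, -2, 0.045, 0.117, -0.025, -2]}}

```text
time_s: 1.8
eef_pos: [0.4959, -0.1329, 0.2764]
eef_rot: [-3.14, -0.001, 1.397]
wrist_force: [-0.6, -0.3, 0.6]
opening: 0.0852
gripper_force: 0.0
```

Emit:
{"method": "carry_out", "body": {"commands": [0.045, 0.117, -0.025, -2, 0.045, 0.117, -0.025, -2, 0.045, 0.117, -0.025, -2, 0.045, 0.117, -0.025, -2, 0.045, 0.117, -0.025, -2]}}

```text
time_s: 2.3
eef_pos: [0.5403, -0.0209, 0.2518]
eef_rot: [-3.141, 0.001, 1.217]
wrist_force: [-0.3, -0.8, 0.1]
opening: 0.0854
gripper_force: 0.0
```

```bash
python3 - <<'E'
from h import *
d=get("wrist","w2");o=robot.get_obs(); print(o["eef_pos"],o["eef_rot"],o["time_s"])
t=get("top","top1");s=get("scene","scene1")
c=np.zeros((600,800,3),np.uint8)
c[:,:]=cv2.resize(d["image"],(800,600),interpolation=cv2.INTER_CUBIC)
cv2.imwrite("pics/w2b.png",c)
E
```

```text
[ 0.54035474 -0.02176953  0.25202273] [-3.14123795e+00  9.36139211e-04  1.21546543e+00] 2.35
```

View pics/w2b.png

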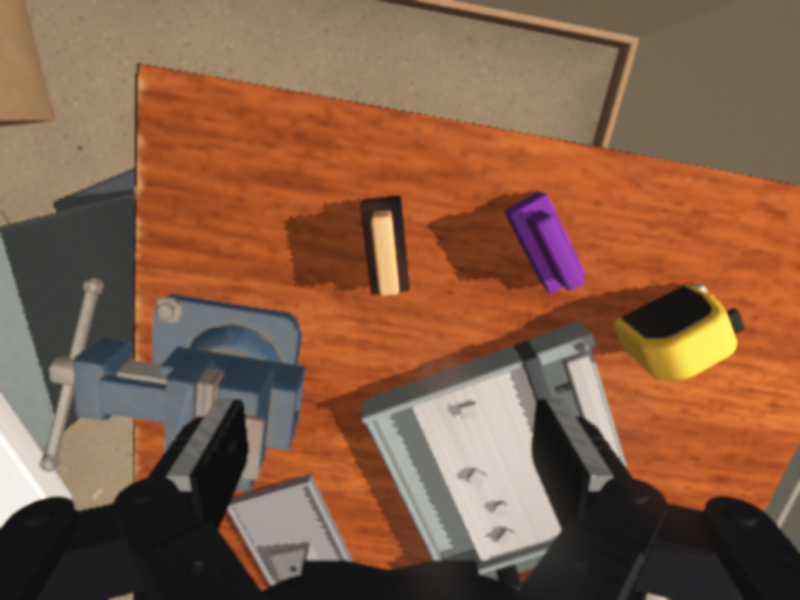

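The scraper's wooden rib appears from (372,210) to (399,295). I'll segment the rib in all views and triangulate it.

```bash
python3 - <<'E'
from h import *
d=load("w2");t=load("top0");w1=load("w1")
def rib(d,box):
    x0,y0,x1,y1=box;h=cv2.cvtColor(d["image"],cv2.COLOR_BGR2HSV)[y0:y1,x0:x1]
    print(h[::6,::6].reshape(-1,3).tolist()[:0])
    m=((h[...,2]>150)&(h[...,1]<145)).astype(np.uint8)
    n,l,st,ce=cv2.connectedComponentsWithStats(m);k=1+st[1:,4].argmax()
    p=np.argwhere(l==k)[:,::-1]+[x0,y0];return cv2.minAreaRect(p.astype(np.float32)),st[k,4]
a=rib(d,(250,135,290,210));b=rib(t,(148,180,190,208));print(a,b)
X,e=tri(d,a[0][0],t,b[0][0]);print("tri rib",X,e)
bp=cv2.boxPoints(a[0]);W=plane(d,bp,.051);print(W.round(4));print(W.mean(0))
for i in range(4):
    v=W[(i+1)%4]-W[i];print(np.linalg.norm(v[:2]),np.arctan2(v[1],v[0]))
# block top: corner px
print(plane(d,np.array([(362,200),(400,197),(408,290),(371,294)])*.7,.022).round(4))
E
```

```text
[]
[]
(((269.7798767089844, 177.3788299560547), (58.07009506225586, 14.663575172424316), 83.2901611328125), np.int32(814)) (((163.46066284179688, 192.16722106933594), (25.70966339111328, 6.6421403884887695), 13.240520477294922), np.int32(172))
tri rib [ 0.53935521 -0.01677496  0.0413106 ] 0.00208851895653396
[[ 0.5392  0.0145  0.051 ]
 [ 0.5526  0.0113  0.051 ]
 [ 0.5393 -0.0446  0.051 ]
 [ 0.5251 -0.0413  0.051 ]]
[ 0.53906251 -0.01501819  0.051     ]
0.01382960711860547 -0.23649476782296772
0.05740789399828884 -1.805189776026519
0.014583941025614687 2.9116311739045284
0.0575065359273889 1.3232871017545196
[[ 0.5346  0.0217  0.022 ]
 [ 0.5607  0.0143  0.022 ]
 [ 0.5428 -0.0529  0.022 ]
 [ 0.5155 -0.0462  0.022 ]]
```

Emit:
{"method": "carry_out", "body": {"commands": [-0.0015, 0.0065, -0.04, 1.3, -0.0015, 0.0065, -0.08, 1.3, -0.0015, 0.0065, -0.12, 1.3, -0.0015, 0.0065, -0.16, 1.3, -0.0015, 0.0065, -0.16, 1.3]}}

```text
time_s: 2.95
eef_pos: [0.5356, -0.0147, 0.0879]
eef_rot: [-3.134, 0.002, 1.33]
wrist_force: [-1.0, 0.1, 1.2]
opening: 0.0857
gripper_force: 0.0
```

Emit:
{"method": "carry_out", "body": {"commands": [0, 0, -0.02, 0, 0, 0, -0.04, 0, 0, 0, -0.054, 0, 0, 0, -0.054, 0, 0, 0, -0.054, 0]}}

```text
time_s: 3.45
eef_pos: [0.5397, -0.0132, 0.0396]
eef_rot: [3.14, -0.0, 1.332]
wrist_force: [-0.0, 0.6, -0.5]
opening: 0.0853
gripper_force: 0.0
```

Emit:
{"method": "carry_out", "body": {"commands": [0, 0, 0, 0, 0, 0, 0, 0, 0, 0, 0, 0, 0, 0, 0, 0, 0, 0, 0, 0], "jaw": -1, "grip_force": 90}}

```text
time_s: 3.95
eef_pos: [0.5391, -0.0128, 0.0386]
eef_rot: [3.141, -0.0, 1.332]
wrist_force: [-6.5, -0.1, 30.0]
opening: 0.0126
gripper_force: 63.3
```

Emit:
{"method": "carry_out", "body": {"commands": [0, 0, 0, 0, 0, 0, 0, 0, 0, 0, 0, 0, 0, 0, 0, 0, 0, 0, 0, 0]}}

```text
time_s: 4.45
eef_pos: [0.5393, -0.0128, 0.0387]
eef_rot: [3.141, -0.0, 1.332]
wrist_force: [-0.2, 0.3, 6.7]
opening: 0.0125
gripper_force: 88.8
```

Emit:
{"method": "carry_out", "body": {"commands": [0, 0, 0.03, 0, 0, 0, 0.06, 0, 0, 0, 0.1, 0, 0, -0.03, 0.1, 0.6, 0, -0.06, 0.1, 1.2]}}

```text
time_s: 4.95
eef_pos: [0.5395, -0.0729, 0.1394]
eef_rot: [3.14, 0.0, 1.441]
wrist_force: [-0.2, -0.5, -2.7]
opening: 0.0121
gripper_force: 88.5
```

Emit:
{"method": "carry_out", "body": {"commands": [0.016, -0.035, 0, 0.66, 0.032, -0.07, 0, 1.32, 0.0484, -0.1055, 0, 1.96, 0.0484, -0.1055, 0, 1.96, 0.0484, -0.1055, 0, 1.96]}}

```text
time_s: 5.45
eef_pos: [0.587, -0.1789, 0.1373]
eef_rot: [-3.14, -0.001, 1.606]
wrist_force: [0.5, 1.1, -2.7]
opening: 0.0125
gripper_force: 88.6
```

```bash
python3 - <<'E'
from h import *
d=get("wrist","w3");o=robot.get_obs(); print(o["eef_pos"],o["eef_rot"],o["opening"],o["gripper_force"])
cv2.imwrite("pics/w3b.png",cv2.resize(d["image"],(800,600),interpolation=cv2.INTER_CUBIC))
E
```

```text
[ 0.58698087 -0.17756286  0.13758018] [-3.14049996e+00 -1.28666609e-03  1.60786257e+00] 0.012439676245386768 88.5656476020813
```

View pics/w3b.png

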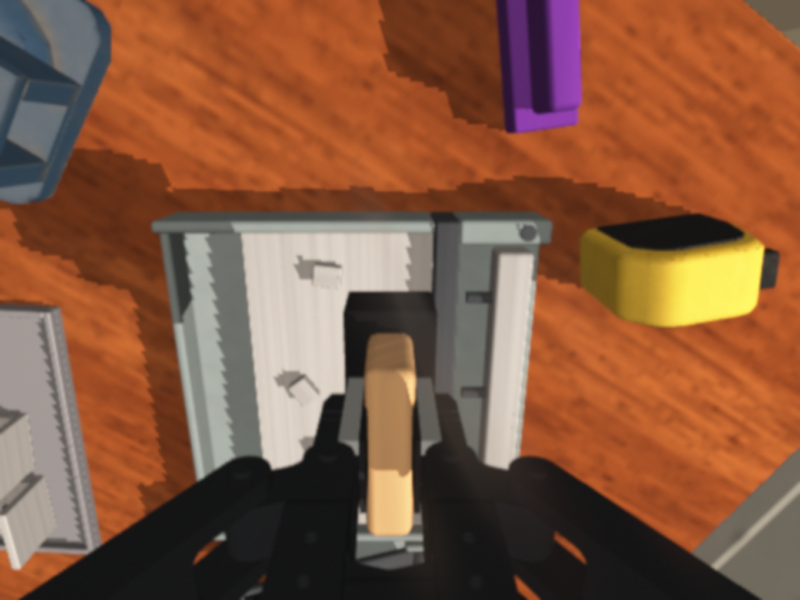

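The scraper is held square over the bed. The fence's front edge is at x≈433, chip 1 at (329,272) and the left lip near row 230. I'll refine the press pose from this view.

```bash
python3 - <<'E'
from h import *
d=load("w3");P=lambda l,z:plane(d,np.array(l)*.7,z)
C=np.array([.5625,-.2293]);a=.037;ex=np.array([np.cos(a),np.sin(a)]);ey=np.array([-ex[1],ex[0]])
f=lambda n,l,z:print(n,[((p[:2]-C)@np.c_[ex,ey]*1000).round(1).tolist() for p in P(l,z)])
f("fence front top",[(433,214),(435,290)],.034);f("fence back top",[(460,214)],.034)
f("bed front edge",[(243,234),(250,330),(261,460)],.024)
f("lip top inner",[(300,231),(400,231)],.032);f("lip top outer",[(300,213),(400,213)],.032)
f("chip1",[(329,275),(343,275)],.030);f("chip2",[(303,390),(318,385)],.03)
f("gutter wall front",[(165,240),(180,330)],.024)
f("scraper block top far corners",[(345,293),(437,293)],.1+.022)
E
```

```text
fence front top [[46.6, 97.1], [48.5, 60.0]]
fence back top [[59.2, 97.1]]
bed front edge [[-46.1, 85.9], [-47.2, 35.0], [-48.1, -45.8]]
lip top inner [[-16.4, 88.8], [31.2, 88.8]]
lip top outer [[-15.9, 97.4], [31.2, 97.3]]
chip1 [[-3.7, 66.6], [3.3, 66.6]]
chip2 [[-20.1, 2.9], [-11.9, 5.9]]
gutter wall front [[-85.3, 83.0], [-84.2, 35.0]]
scraper block top far corners [[12.6, 86.3], [40.8, 86.3]]
```

Emit:
{"method": "carry_out", "body": {"commands": [0, -0.001, -0.03, 0, 0, -0.001, -0.055, 0, 0, -0.001, -0.068, 0, 0, -0.001, -0.073, 0, 0, -0.001, -0.073, 0]}}

```text
time_s: 6.0
eef_pos: [0.5874, -0.1787, 0.0654]
eef_rot: [-3.141, -0.0, 1.609]
wrist_force: [0.1, 0.3, -2.3]
opening: 0.0122
gripper_force: 88.7
```

Emit:
{"method": "carry_out", "body": {"commands": [0, 0, 0, 0, 0, 0, 0, 0]}}

```text
time_s: 6.2
eef_pos: [0.5881, -0.1794, 0.0666]
eef_rot: [3.14, 0.001, 1.608]
wrist_force: [0.3, 0.1, -1.4]
opening: 0.0121
gripper_force: 88.7
```

Emit:
{"method": "carry_out", "body": {"commands": [0, 0, -0.0015, 0, 0, 0, -0.003, 0, 0, 0, -0.003, 0]}}

```text
time_s: 6.5
eef_pos: [0.5877, -0.1795, 0.0627]
eef_rot: [3.141, 0.0, 1.608]
wrist_force: [0.1, -0.6, 1.5]
opening: 0.0123
gripper_force: 89.0
```

Emit:
{"method": "carry_out", "body": {"commands": [-0.016, -0.0006, 0, 0, -0.032, -0.0012, 0, 0, -0.048, -0.0018, 0, 0, -0.062, -0.0023, 0, 0, -0.074, -0.0027, 0, 0]}}

```text
time_s: 7.0
eef_pos: [0.5133, -0.1821, 0.0628]
eef_rot: [3.14, 0.0, 1.608]
wrist_force: [1.5, 0.2, -0.2]
opening: 0.0126
gripper_force: 89.6
```

Emit:
{"method": "carry_out", "body": {"commands": [0, 0, 0, 0, 0, 0, 0, 0]}}

```text
time_s: 7.2
eef_pos: [0.5132, -0.1824, 0.0627]
eef_rot: [-3.141, 0.001, 1.608]
wrist_force: [-4.0, -1.0, 8.0]
opening: 0.0123
gripper_force: 90.7
```

Emit:
{"method": "carry_out", "body": {"commands": [0, 0, 0.03, 0, 0.03, -0.02, 0.03, 0, 0.0758, -0.0472, 0.03, 0, 0.0758, -0.0472, 0.012, 0, 0.0758, -0.0472, 0.001, 0]}}

```text
time_s: 7.7
eef_pos: [0.59, -0.2296, 0.0618]
eef_rot: [-3.141, -0.001, 1.607]
wrist_force: [-11.3, 1.5, 108.3]
opening: 0.0122
gripper_force: 109.6
```

Emit:
{"method": "carry_out", "body": {"commands": [0, 0, 0, 0, 0, 0, -0.001, 0, 0, 0, -0.001, 0]}}

```text
time_s: 8.0
eef_pos: [0.5887, -0.2284, 0.0621]
eef_rot: [-3.141, -0.001, 1.609]
wrist_force: [-0.4, 1.1, -0.3]
opening: 0.012
gripper_force: 92.4
```

Emit:
{"method": "carry_out", "body": {"commands": [-0.016, -0.0006, 0, 0, -0.032, -0.0012, 0, 0, -0.048, -0.0018, 0, 0, -0.062, -0.0023, 0, 0, -0.074, -0.0027, 0, 0]}}

```text
time_s: 8.5
eef_pos: [0.5138, -0.2316, 0.0619]
eef_rot: [-3.141, -0.0, 1.608]
wrist_force: [-0.3, -0.1, -2.4]
opening: 0.012
gripper_force: 102.7
```

Emit:
{"method": "carry_out", "body": {"commands": [0, 0, 0, 0, 0, 0, 0, 0]}}

```text
time_s: 8.7
eef_pos: [0.5153, -0.2319, 0.0624]
eef_rot: [3.141, 0.0, 1.608]
wrist_force: [0.0, -0.6, -1.7]
opening: 0.0122
gripper_force: 102.8
```

Emit:
{"method": "carry_out", "body": {"commands": [0, 0, 0.03, 0, 0.03, -0.02, 0.03, 0, 0.0758, -0.0472, 0.03, 0, 0.0758, -0.0472, 0.012, 0, 0.0758, -0.0472, 0.001, 0]}}

```text
time_s: 9.2
eef_pos: [0.5922, -0.2791, 0.0619]
eef_rot: [3.141, -0.001, 1.608]
wrist_force: [-0.8, -2.2, 11.5]
opening: 0.0121
gripper_force: 105.8
```

Emit:
{"method": "carry_out", "body": {"commands": [0, 0, 0, 0, 0, 0, -0.001, 0, 0, 0, -0.001, 0]}}

```text
time_s: 9.5
eef_pos: [0.5919, -0.2787, 0.0636]
eef_rot: [3.139, 0.001, 1.609]
wrist_force: [3.6, -1.0, 3.6]
opening: 0.0122
gripper_force: 104.1
```

Emit:
{"method": "carry_out", "body": {"commands": [-0.016, -0.0006, 0, 0, -0.032, -0.0012, 0, 0, -0.048, -0.0018, 0, 0, -0.062, -0.0023, 0, 0, -0.074, -0.0027, 0, 0]}}

```text
time_s: 10.0
eef_pos: [0.5183, -0.2796, 0.0637]
eef_rot: [3.138, -0.001, 1.611]
wrist_force: [6.0, 3.9, 5.0]
opening: 0.0123
gripper_force: 104.2
```

Emit:
{"method": "carry_out", "body": {"commands": [0, 0, 0, 0, 0, 0, 0.03, 0, 0, 0, 0.06, 0, 0, 0.03, 0.09, 0, 0, 0.03, 0.09, 0]}}

```text
time_s: 10.5
eef_pos: [0.5186, -0.2475, 0.1561]
eef_rot: [3.138, 0.001, 1.613]
wrist_force: [0.9, 1.9, -1.6]
opening: 0.0124
gripper_force: 103.0
```

```bash
python3 - <<'E'
from h import *
d=get("wrist","w4");t=get("top","top4");s=get("scene","scene4");o=robot.get_obs(); print(o["eef_pos"],o["eef_rot"],o["opening"],o["gripper_force"])
c=np.zeros((600,800,3),np.uint8)
c[:300,:400]=cv2.resize(d["image"],(400,300),interpolation=cv2.INTER_AREA)
c[:300,400:]=cv2.resize(t["image"][120:240,210:370],(400,300),interpolation=cv2.INTER_CUBIC)
c[300:,:400]=cv2.resize(s["image"][160:280,180:340],(400,300),interpolation=cv2.INTER_CUBIC)
cv2.imwrite("pics/w4b.png",c)
E
```

```text
[ 0.51583175 -0.25151153  0.15158248] [-3.13963120e+00 -2.18776692e-04  1.60810282e+00] 0.01232278325964802 103.03092941874638
```

View pics/w4b.png

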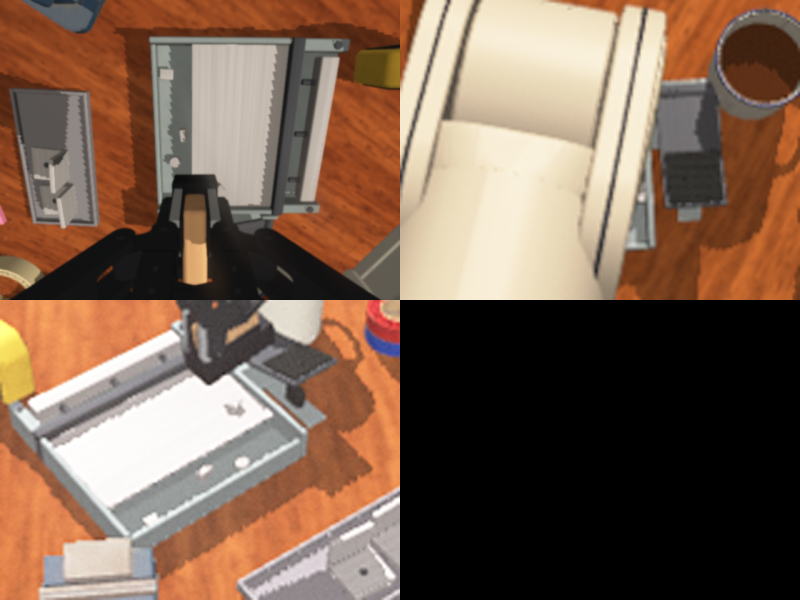

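The gutter now holds three chips, at wrist crop (166,74), (183,135) and (174,161). One chip is still on the bed, at scene crop (235,407). I'll locate it and check the scraper in the grip.

```bash
python3 - <<'E'
from h import *
d=load("w4");s=load("scene4")
C=np.array([.5625,-.2293]);a=.037;ex=np.array([np.cos(a),np.sin(a)]);ey=np.array([-ex[1],ex[0]])
pc=lambda X:((np.array(X)[:2]-C)@np.c_[ex,ey]*1000).round(1)
for u in[(226,402),(235,407),(243,410)]:
  print(pc(plane(s,[(180+u[0]*.4,160+(u[1]-300)*.4)],.027)[0]))
print("wrist",pc(plane(d,[(220*1.4,187*1.4)],.027)[0]))
X,e=tri(d,(220*1.4,187*1.4),s,(180+235*.4,160+107*.4));print(X,e,pc(X))
f=lambda n,l,z:print(n,[pc(p).tolist() for p in plane(d,np.array(l)*1.4,z)])
f("scraper far top corners",[(174,176),(217,176)],.1515-.0387+.022)
o=robot.get_obs()["eef_pos"];print(pc(o),o)
A=cv2.resize(d["image"][200:400,180:400],(800,600)[:2] if 0 else (660,600),interpolation=cv2.INTER_CUBIC);cv2.imwrite("pics/c4.png",A)
E
```

```text
[-12.1 -69.3]
[-22.1 -71.8]
[-29.5 -75.1]
wrist [-14.5 -64.8]
[ 0.5518551  -0.30469125  0.01492047] 0.0072992873535421415 [-13.4 -74.9]
scraper far top corners [[-58.4, -2.3], [-29.8, -2.2]]
[-47.5 -20.5] [ 0.51583175 -0.25151153  0.15158248]
```

View pics/c4.png

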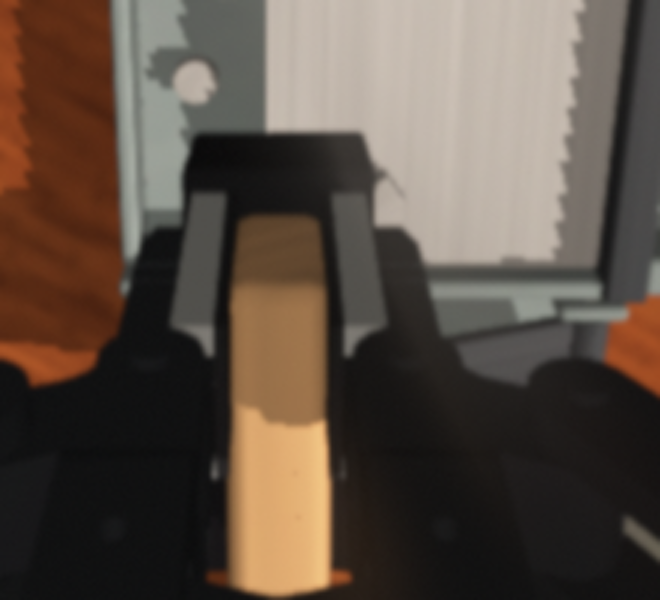

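One chip is left near press (-18,-70) mm, and the scraper seems to have slipped in the grip. Intersecting rays with the tool's mid-plane will give its slip and tilt.

```bash
cat >> h.py <<'E'
from scipy.spatial.transform import Rotation as Ro
def midplane(d,px,pos,rot):
    c,v=ray(d,px);Rt=Ro.from_euler("xyz",rot).as_matrix();c=Rt.T@(c-pos);v=v@Rt
    return (c+v*(-c[1]/v[:,1])[:,None])*1000
E
python3 - <<'E'
from h import *
d=load("w3");pos=[.58698,-.17756,.13758];rot=[-3.1405,-.0013,1.60786]
def at_y(d,px,pos,rot):
    # rib sides at tool y=+-7: plane through
    c,v=ray(d,px);Rt=Ro.from_euler("xyz",rot).as_matrix();c=Rt.T@(c-np.array(pos));v=v@Rt;return c,v
for nm,pos,rot,L,Rr in [("w3",[.58698,-.17756,.13758],[-3.1405,-.0013,1.60786],[(367,345),(367,528)],[(414,345),(413,528)]),
  ("w4",[.51583,-.25151,.15158],[-3.1396,-.0002,1.6081],[((180+232/3)/.7,(200+220/3)/.7),((180+230/3)/.7,(200+590/3)/.7)],[((180+320/3)/.7,(200+220/3)/.7),((180+331/3)/.7,(200+590/3)/.7)])]:
    d=load(nm)
    for l,r in zip(L,Rr):
        c,v=at_y(d,np.array([l,r])*.7,pos,rot)
        # width 14mm along tool y -> depth
        v=v/v[:,2:]; s=.014/abs(v[1,1]-v[0,1]); m=v.mean(0); print(nm,(c+s*m)*1000, "rib top expected z=-12.3")
        print("  at z=-12.3:",((c+m*(-.0123-c[2]))*1000).round(1))
E
```

```text
w3 [22.22285122  0.1576135   6.17333652] rib top expected z=-12.3
  at z=-12.3: [ 30.3   0.1 -12.3]
w3 [-31.68825648  -0.05282427  -9.12945254] rib top expected z=-12.3
  at z=-12.3: [-28.7  -0.1 -12.3]
w4 [ 5.85547799  2.64046667 13.13157204] rib top expected z=-12.3
  at z=-12.3: [ 19.8   2.4 -12.3]
w4 [-32.00523377   3.2463686  -23.12047349] rib top expected z=-12.3
  at z=-12.3: [-43.4   3.4 -12.3]
```

The scraper slid about 11 mm along its rib and tilted about 0.16 rad, because its right end rode on the lip. I'll set it down slowly in the middle of the bed, then let go and regrip it level.

Emit:
{"method": "carry_out", "body": {"commands": [0.033, 0.014, 0, 0, 0.0665, 0.028, 0, 0, 0.0665, 0.028, -0.035, 0, 0.0665, 0.028, -0.062, 0, 0.0665, 0.028, -0.072, 0]}}

```text
time_s: 11.15
eef_pos: [0.5806, -0.2236, 0.0757]
eef_rot: [-3.135, -0.003, 1.607]
wrist_force: [-1.0, 0.5, -1.3]
opening: 0.0122
gripper_force: 102.8
```

Emit:
{"method": "carry_out", "body": {"commands": [0, 0, -0.003, 0, 0, 0, -0.005, 0, 0, 0, -0.007, 0, 0, 0, -0.009, 0, 0, 0, -0.01, 0], "grip_force": 40}}

```text
time_s: 11.65
eef_pos: [0.5837, -0.224, 0.0709]
eef_rot: [3.141, 0.001, 1.608]
wrist_force: [-0.6, 0.3, -1.5]
opening: 0.0123
gripper_force: 102.9
```

Emit:
{"method": "carry_out", "body": {"commands": [0, 0, -0.001, 0, 0, 0, -0.002, 0, 0, 0, -0.003, 0, 0, 0, -0.004, 0, 0, 0, -0.004, 0], "jaw": -1, "grip_force": 40}}

```text
time_s: 12.15
eef_pos: [0.5834, -0.2238, 0.0662]
eef_rot: [-3.141, -0.0, 1.608]
wrist_force: [0.4, -0.0, -3.2]
opening: 0.012
gripper_force: 102.9
```

Emit:
{"method": "carry_out", "body": {"commands": [0, 0, -0.001, 0, 0, 0, -0.002, 0, 0, 0, -0.002, 0]}}

```text
time_s: 12.45
eef_pos: [0.5834, -0.2238, 0.0641]
eef_rot: [-3.141, -0.0, 1.608]
wrist_force: [0.4, -0.2, -2.5]
opening: 0.0119
gripper_force: 102.9
```

```bash
python3 - <<'E'
from h import *
d=get("wrist","w5");s=get("scene","scene5");o=robot.get_obs(); print(o["eef_pos"],o["eef_rot"],o["wrist_force"])
c=np.zeros((600,800,3),np.uint8)
c[:,:400]=cv2.resize(d["image"][120:420,180:380],(400,600),interpolation=cv2.INTER_CUBIC)
c[:300,400:]=cv2.resize(s["image"][150:270,190:350],(400,300),interpolation=cv2.INTER_CUBIC)
cv2.imwrite("pics/w5b.png",c)
E
```

```text
[ 0.5834872  -0.22380276  0.06432019] [ 3.14158987e+00 -4.14439378e-05  1.60793656e+00] [-0.38859637  0.25773123 -1.18932064]
```

View pics/w5b.png

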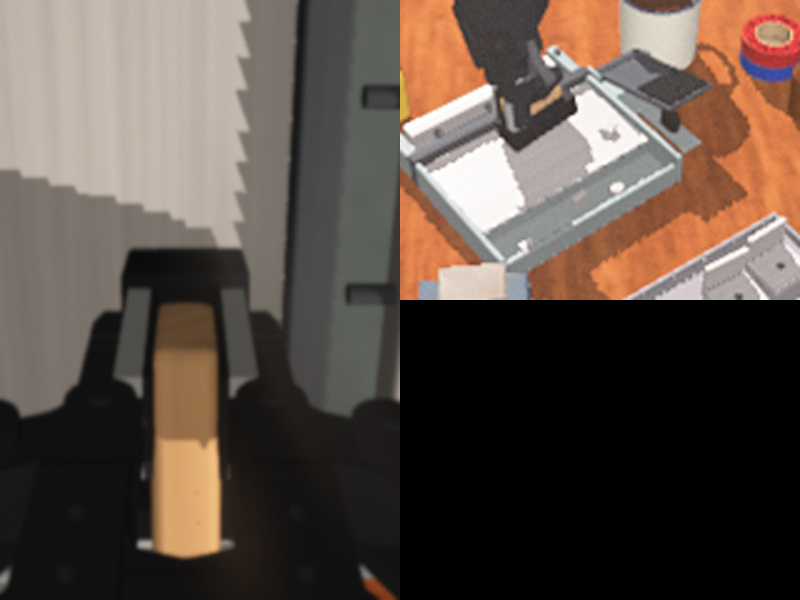

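The scraper is still held and sits just above the bed with no contact yet. I'll lower it gently until it touches.

Emit:
{"method": "carry_out", "body": {"commands": [0, 0, -0.001, 0, 0, 0, -0.002, 0, 0, 0, -0.003, 0, 0, 0, -0.003, 0]}}

```text
time_s: 12.95
eef_pos: [0.5834, -0.2238, 0.0611]
eef_rot: [-3.141, -0.0, 1.608]
wrist_force: [-0.2, 0.6, -2.2]
opening: 0.0123
gripper_force: 102.9
```

Emit:
{"method": "carry_out", "body": {"commands": [0, 0, -0.001, 0, 0, 0, -0.002, 0, 0, 0, -0.0025, 0, 0, 0, -0.0025, 0]}}

```text
time_s: 13.35
eef_pos: [0.5838, -0.2239, 0.0601]
eef_rot: [3.141, 0.001, 1.608]
wrist_force: [-5.4, 0.9, 8.8]
opening: 0.0122
gripper_force: 104.7
```

Emit:
{"method": "carry_out", "body": {"commands": [0, 0, 0, 0, 0, 0, 0, 0, 0, 0, 0, 0, 0, 0, 0.002, 0, 0, 0, 0.004, 0], "jaw": -0.3}}

```text
time_s: 13.85
eef_pos: [0.5835, -0.2238, 0.0629]
eef_rot: [-3.142, -0.0, 1.608]
wrist_force: [1.2, -0.8, -0.3]
opening: 0.0298
gripper_force: 0.0
```

```bash
python3 - <<'E'
from h import *
d=get("wrist","w6");s=get("scene","scene6");o=robot.get_obs(); print(o["eef_pos"],o["eef_rot"],o["wrist_force"],o["opening"])
c=np.zeros((600,800,3),np.uint8)
c[:,:400]=cv2.resize(d["image"][120:420,180:380],(400,600),interpolation=cv2.INTER_CUBIC)
c[:300,400:]=cv2.resize(s["image"][150:270,190:350],(400,300),interpolation=cv2.INTER_CUBIC)
cv2.imwrite("pics/w6b.png",c)
E
```

```text
[ 0.58376162 -0.22385267  0.06325418] [3.14092960e+00 1.84554785e-04 1.60792197e+00] [ 0.16767541 -0.64300913  0.51535604] 0.02992376163078673
```

View pics/w6b.png

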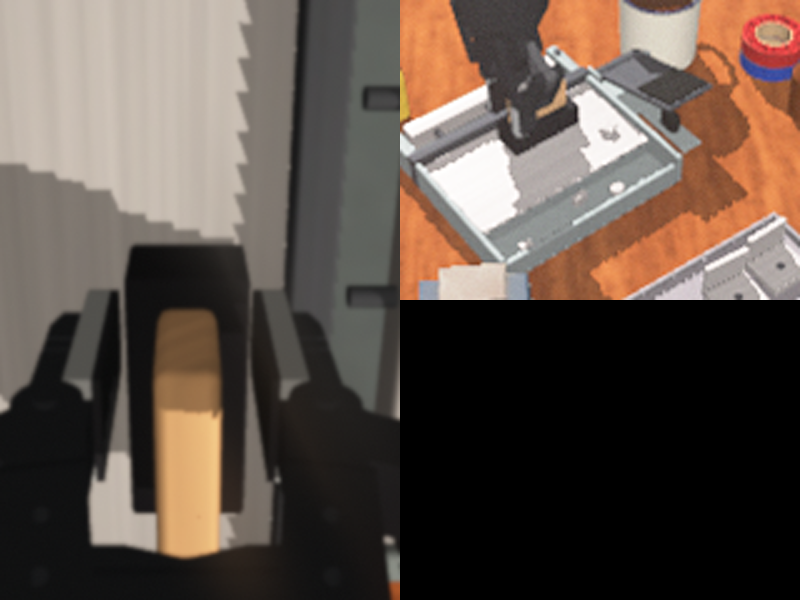

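The block now stands flat on the bed. Its top runs from crop row 246 to row 512.

```bash
cat >> h.py <<'E'
C=np.array([.5625,-.2293]);_a=.037;ex=np.array([np.cos(_a),np.sin(_a)]);ey=np.array([-ex[1],ex[0]])
pc=lambda X:((np.array(X)[:2]-C)@np.c_[ex,ey]*1000).round(1)
E
python3 - <<'E'
from h import *
d=load("w6")
for n,l,z in[("blk",[(130,247),(248,245),(134,512),(242,512)],.046),("rib",[(160,315),(218,315),(157,553),(219,553)],.075)]:
    W=plane(d,[(180+x/2,120+y/2) for x,y in l],z);print(n,[pc(w).tolist() for w in W],pc(W.mean(0)))
print(pc(robot.get_obs()["eef_pos"]))
E
```

```text
blk [[8.4, 22.5], [35.5, 23.0], [7.5, -54.4], [36.3, -54.4]] [ 21.9 -15.8]
rib [[16.2, 21.1], [27.3, 21.1], [14.9, -37.9], [28.5, -37.9]] [21.7 -8.4]
[21.4  4.7]
```

Emit:
{"method": "carry_out", "body": {"commands": [0.0006, -0.008, 0, 0, 0.0006, -0.016, 0, 0, 0.0006, -0.016, 0, 0, 0.0006, -0.016, 0, 0]}}

```text
time_s: 14.35
eef_pos: [0.5839, -0.2403, 0.0627]
eef_rot: [-3.141, -0.0, 1.607]
wrist_force: [-0.1, -0.6, 0.7]
opening: 0.03
gripper_force: 0.0
```

Emit:
{"method": "carry_out", "body": {"commands": [0, 0, 0, 0, 0, 0, 0, 0, 0, 0, 0, 0, 0, 0, 0, 0, 0, 0, 0, 0], "jaw": -1, "grip_force": 110}}

```text
time_s: 14.85
eef_pos: [0.5843, -0.2395, 0.063]
eef_rot: [3.141, -0.0, 1.608]
wrist_force: [-0.4, 1.6, 3.1]
opening: 0.012
gripper_force: 107.8
```

Emit:
{"method": "carry_out", "body": {"commands": [0, 0, 0, 0, 0, 0, 0, 0, 0, 0, 0.002, 0, 0, 0, 0.002, 0]}}

```text
time_s: 15.25
eef_pos: [0.5837, -0.2401, 0.0645]
eef_rot: [-3.141, 0.0, 1.607]
wrist_force: [0.2, -0.1, -2.3]
opening: 0.0118
gripper_force: 107.4
```

Emit:
{"method": "carry_out", "body": {"commands": [0.0004, -0.01, 0, 0, 0.0008, -0.02, 0, 0, 0.0011, -0.03, 0, 0, 0.0015, -0.04, 0, 0, 0.0015, -0.04, 0, 0]}}

```text
time_s: 15.75
eef_pos: [0.5854, -0.2767, 0.0646]
eef_rot: [-3.14, -0.006, 1.609]
wrist_force: [-4.0, 12.3, 3.8]
opening: 0.0118
gripper_force: 108.4
```

Emit:
{"method": "carry_out", "body": {"commands": [-0.015, -0.0006, 0, 0, -0.03, -0.0011, 0, 0, -0.045, -0.0017, 0, 0, -0.058, -0.0021, 0, 0, -0.07, -0.0026, 0, 0]}}

```text
time_s: 16.25
eef_pos: [0.5171, -0.2798, 0.0653]
eef_rot: [3.138, -0.003, 1.61]
wrist_force: [5.0, 9.2, -1.4]
opening: 0.0118
gripper_force: 116.5
```

Emit:
{"method": "carry_out", "body": {"commands": [0, 0, 0, 0, 0, 0, 0, 0, 0, 0, 0.02, 0, 0, 0, 0.05, 0, 0, 0.02, 0.08, 0]}}

```text
time_s: 16.75
eef_pos: [0.5146, -0.2658, 0.1454]
eef_rot: [-3.141, 0.001, 1.603]
wrist_force: [0.2, -0.3, -1.7]
opening: 0.0121
gripper_force: 116.2
```

```bash
python3 - <<'E'
from h import *
d=get("wrist","w7");s=get("scene","scene7");t=get("top","top7");o=robot.get_obs(); print(o["eef_pos"],o["eef_rot"],o["wrist_force"],o["opening"])
c=np.zeros((600,800,3),np.uint8)
c[:300,:400]=cv2.resize(d["image"],(400,300),interpolation=cv2.INTER_AREA)
c[:300,400:]=cv2.resize(s["image"][150:270,190:350],(400,300),interpolation=cv2.INTER_CUBIC)
c[300:,:400]=cv2.resize(d["image"][180:360,190:430],(400,300),interpolation=cv2.INTER_CUBIC)
c[300:,400:]=cv2.resize(t["image"][120:300,210:450],(400,300),interpolation=cv2.INTER_CUBIC)
cv2.imwrite("pics/w7b.png",c)
E
```

```text
[ 0.51700399 -0.26235783  0.14695417] [3.13805534e+00 1.91917363e-03 1.60915111e+00] [ 0.10623049 -0.34887631 -2.65472996] 0.011983164412128162
```

View pics/w7b.png

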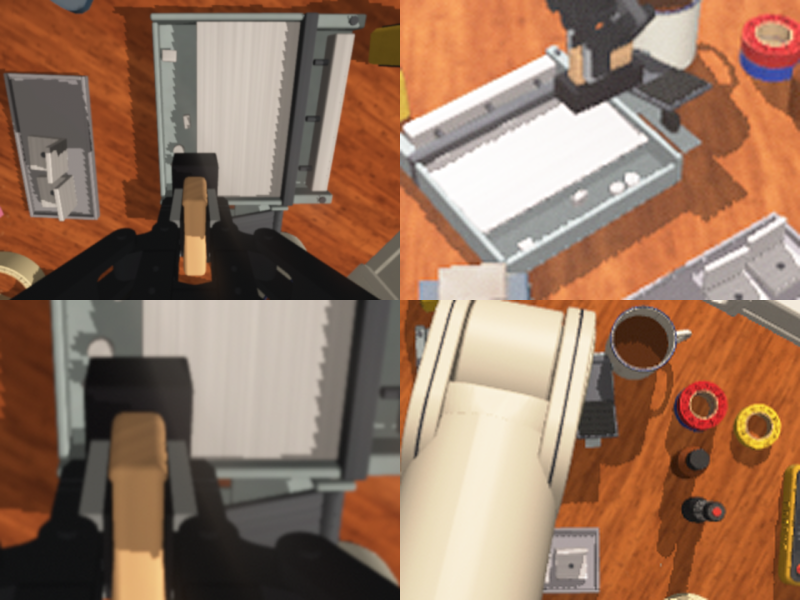

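All four chips are in the gutter. I'm taking the scraper back to the bare bench.

Emit:
{"method": "carry_out", "body": {"commands": [0.02, 0.04, 0, -0.6, 0.04, 0.08, 0, -1.2, 0.05, 0.125, 0, -1.8, 0.04, 0.17, 0, -2.4, 0.03, 0.21, 0, -3.2]}}

```text
time_s: 17.4
eef_pos: [0.545, -0.0509, 0.1434]
eef_rot: [-3.14, -0.001, 1.327]
wrist_force: [0.4, 0.9, -2.3]
opening: 0.0118
gripper_force: 116.1
```

Emit:
{"method": "carry_out", "body": {"commands": [-0.008, 0.04, 0, 0, -0.008, 0.04, -0.04, 0, -0.008, 0.04, -0.08, 0, -0.008, 0.04, -0.095, 0, -0.008, 0.04, -0.1, 0]}}

```text
time_s: 17.9
eef_pos: [0.5363, -0.0132, 0.0427]
eef_rot: [-3.138, 0.0, 1.328]
wrist_force: [0.6, 0.9, -1.6]
opening: 0.0118
gripper_force: 116.0
```

Emit:
{"method": "carry_out", "body": {"commands": [0, 0, -0.002, 0, 0, 0, -0.004, 0, 0, 0, -0.005, 0, 0, 0, -0.006, 0, 0, 0, -0.007, 0]}}

```text
time_s: 18.4
eef_pos: [0.5389, -0.0121, 0.0399]
eef_rot: [3.139, -0.0, 1.329]
wrist_force: [-4.4, 2.4, 19.8]
opening: 0.0117
gripper_force: 119.4
```

Emit:
{"method": "carry_out", "body": {"commands": [0, 0, 0.001, 0, 0, 0, 0.001, 0, 0, 0, 0.001, 0, 0, 0, 0.001, 0, 0, 0, 0.001, 0], "jaw": 1}}

```text
time_s: 18.9
eef_pos: [0.5376, -0.0125, 0.0388]
eef_rot: [-3.142, -0.0, 1.329]
wrist_force: [-0.3, -0.1, -0.2]
opening: 0.0826
gripper_force: 0.0
```

Emit:
{"method": "carry_out", "body": {"commands": [0, 0, 0.04, 0, 0, 0, 0.09, 0, 0, 0, 0.14, 0, 0, 0, 0.19, 0, 0, -0.02, 0.23, 0]}}

```text
time_s: 19.4
eef_pos: [0.5378, -0.0296, 0.2722]
eef_rot: [3.139, -0.001, 1.333]
wrist_force: [1.0, -0.2, -0.6]
opening: 0.0857
gripper_force: 0.0
```

Emit:
{"method": "carry_out", "body": {"commands": [-0.03, -0.035, 0, 1, -0.06, -0.07, 0, 2, -0.085, -0.105, 0, 2.76, -0.085, -0.14, 0, 2.76, -0.085, -0.18, 0, 2.76]}}

```text
time_s: 19.9
eef_pos: [0.4519, -0.2135, 0.2695]
eef_rot: [3.141, 0.002, 1.57]
wrist_force: [1.1, -0.6, -0.5]
opening: 0.0854
gripper_force: 0.0
```

Emit:
{"method": "carry_out", "body": {"commands": [-0.02, -0.01, 0, 0, -0.04, -0.02, 0, 0, -0.07, -0.03, 0, 0, -0.07, -0.03, 0, 0, -0.07, -0.03, 0, 0]}}

```text
time_s: 20.4
eef_pos: [0.3823, -0.2426, 0.269]
eef_rot: [3.141, 0.001, 1.568]
wrist_force: [0.8, -0.8, -0.5]
opening: 0.0855
gripper_force: 0.0
```

```bash
python3 - <<'E'
from h import *
d=get("wrist","w8");t=get("top","top8");s=get("scene","scene8");o=robot.get_obs(); print(o["eef_pos"],o["eef_rot"],o["time_s"])
E
```

```text
[ 0.3833174  -0.24185746  0.26884893] [ 3.14127094e+00 -2.16026077e-04  1.57082394e+00] 20.55
```

Emit:
{"method": "carry_out", "body": {"commands": [-0.02, 0.03, -0.03, 0, -0.03, 0.05, -0.06, 0, -0.03, 0.05, -0.1, 0, -0.03, 0.05, -0.1, 0, -0.03, 0.05, -0.1, 0]}}

```text
time_s: 21.05
eef_pos: [0.3532, -0.1922, 0.1696]
eef_rot: [-3.141, -0.001, 1.57]
wrist_force: [0.4, 0.1, -0.2]
opening: 0.0855
gripper_force: 0.0
```

```bash
python3 - <<'E'
from h import *
e=load("w8");s=load("scene8")
d=get("wrist","w9");o=robot.get_obs(); print(o["eef_pos"],o["eef_rot"],o["time_s"])
p=proj(d,[(.35,-.28,.01),(.35,-.33,.01)]);q=proj(e,[(.35,-.28,.01),(.35,-.33,.01)]);print(p,q)
c=np.zeros((600,800,3),np.uint8)
def cr(d,p,w,h):
    x,y=p.mean(0);x=int(np.clip(x-w/2,0,560-w));y=int(np.clip(y-h/2,0,420-h));print("crop",x,y);return d["image"][y:y+h,x:x+w]
c[:,:400]=cv2.resize(cr(e,q,100,150),(400,600),interpolation=cv2.INTER_CUBIC)
c[:,400:]=cv2.resize(cr(d,p,160,240),(400,600),interpolation=cv2.INTER_CUBIC)
cv2.imwrite("pics/c9.png",c)
E
```

```text
[ 0.35375084 -0.19270734  0.17039871] [3.14017657e+00 1.14343814e-04 1.56993142e+00] 21.1
[[269.21404308 285.07952471]
 [269.34381927 329.547697  ]] [[244.6513636  202.50645254]
 [245.76911123 242.00676917]]
crop 195 147
crop 189 180
```

View pics/c9.png

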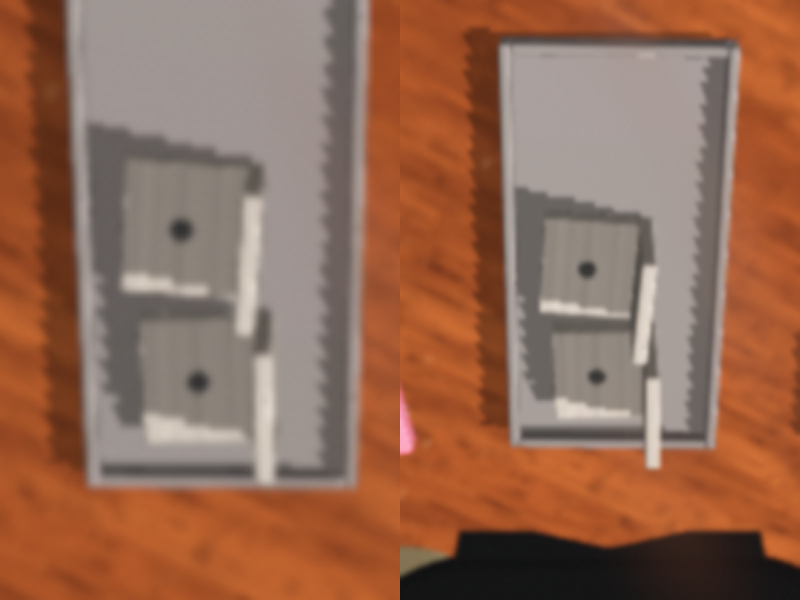

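The two crops show the white upper edges of the uprights. Bracket A is centred at about (249,266) in the left crop and (646,315) in the right. Bracket B is at (265,418) and (653,423). The holes are visible too.

```bash
python3 - <<'E'
from h import *
e=load("w8");d=load("w9")
E=lambda x,y:(195+x/4,147+y/4)
D=lambda x,y:(189+(x-400)/2.5,180+y/2.5)
for n,a,b in [("A",[(244,195),(263,196),(236,333),(255,337)],[(643,265),(658,267),(634,362),(648,366)]),("B",[(255,353),(273,355),(257,481),(275,483)],[(645,379),(661,380),(646,467),(661,467)])]:
    a=np.array([E(*p) for p in a]);b=np.array([D(*p) for p in b])
    print(n,"tri centre",*tri(e,a.mean(0),d,b.mean(0)))
    for v,p in((e,a),(d,b)):
        W=plane(v,p,.040)[:,:2];u=(W[0]+W[1]-W[2]-W[3])/2;print("  c",W.mean(0).round(4),"len",np.linalg.norm(u).round(4),"thk",np.linalg.norm(W[1]-W[0]).round(4),"yaw",(np.arctan2(u[1],u[0])-np.pi/2).round(3))
print("holes",plane(e,[E(181,230),E(198,382)],.012),plane(d,[D(587,270),D(597,377)],.012))
print("tray in",plane(d,[D(513,56),D(730,58),D(523,430),D(706,430)],.004).round(4), "top outer",plane(d,[D(500,42),D(740,42),D(512,446),D(714,447)],.01).round(4))
E
```

```text
A tri centre [ 0.3659102  -0.28313719  0.03967401] 5.520996048653743e-05
  c [ 0.3659 -0.2834] len 0.0401 thk 0.0051 yaw -0.069
  c [ 0.3658 -0.2834] len 0.0395 thk 0.0051 yaw -0.069
B tri centre [ 0.3694304  -0.32865661  0.03989284] 0.00037656306704003754
  c [ 0.3696 -0.3289] len 0.0396 thk 0.005 yaw 0.002
  c [ 0.3693 -0.329 ] len 0.0388 thk 0.0057 yaw 0.022
holes [[ 0.34499239 -0.28179048  0.012     ]
 [ 0.34861951 -0.32976771  0.012     ]] [[ 0.34493062 -0.28194215  0.012     ]
 [ 0.34849791 -0.32995278  0.012     ]]
tray in [[ 0.3191 -0.2004  0.004 ]
 [ 0.3961 -0.2011  0.004 ]
 [ 0.3176 -0.3624  0.004 ]
 [ 0.3934 -0.3624  0.004 ]] top outer [[ 0.3155 -0.1935  0.01  ]
 [ 0.3984 -0.1935  0.01  ]
 [ 0.3136 -0.3653  0.01  ]
 [ 0.3962 -0.3658  0.01  ]]
```

Both brackets are fixed to within about a millimetre and stand 40 mm high, as expected. Grasping A now.

Emit:
{"method": "carry_out", "body": {"commands": [0.004, -0.03, 0, -0.3, 0.008, -0.06, 0, -0.78, 0.0122, -0.0906, 0, -0.78, 0.0122, -0.0906, -0.03, -0.78, 0.0122, -0.0906, -0.06, -0.78], "jaw": -0.3}}

```text
time_s: 21.6
eef_pos: [0.3666, -0.2855, 0.1105]
eef_rot: [3.138, 0.002, 1.499]
wrist_force: [1.5, -0.3, -0.3]
opening: 0.0295
gripper_force: 0.0
```

Emit:
{"method": "carry_out", "body": {"commands": [0, 0, 0, 0, 0, 0, 0, 0]}}

```text
time_s: 21.8
eef_pos: [0.3657, -0.2836, 0.1105]
eef_rot: [3.14, 0.0, 1.501]
wrist_force: [0.4, 0.7, 0.7]
opening: 0.0297
gripper_force: 0.0
```

Emit:
{"method": "carry_out", "body": {"commands": [0, 0, -0.03, 0, 0, 0, -0.055, 0, 0, 0, -0.072, 0, 0, 0, -0.08, 0, 0, 0, -0.08, 0]}}

```text
time_s: 22.3
eef_pos: [0.3654, -0.2835, 0.0297]
eef_rot: [3.141, 0.001, 1.501]
wrist_force: [-0.2, -0.2, -0.6]
opening: 0.0294
gripper_force: 0.0
```

Emit:
{"method": "carry_out", "body": {"commands": [0, 0, 0, 0, 0, 0, 0, 0, 0, 0, 0, 0, 0, 0, 0, 0, 0, 0, 0, 0], "jaw": -1, "grip_force": 70}}

```text
time_s: 22.8
eef_pos: [0.3657, -0.2838, 0.0304]
eef_rot: [3.14, 0.002, 1.501]
wrist_force: [-1.3, 0.5, 7.2]
opening: 0.0035
gripper_force: 69.6
```

Emit:
{"method": "carry_out", "body": {"commands": [0, 0, 0.005, 0, 0, 0, 0.02, 0, 0, 0, 0.04, 0, 0, 0, 0.07, 0, 0, 0, 0.07, 0]}}

```text
time_s: 23.3
eef_pos: [0.3668, -0.2843, 0.1029]
eef_rot: [3.136, 0.004, 1.501]
wrist_force: [0.1, 0.3, -1.5]
opening: 0.0032
gripper_force: 68.6
```

Emit:
{"method": "carry_out", "body": {"commands": [0.04, 0.015, 0, 0.3, 0.08, 0.03, 0, 0.6, 0.12, 0.045, 0, 1.23, 0.16, 0.06, 0, 1.23, 0.2, 0.073, 0, 1.23]}}

```text
time_s: 23.8
eef_pos: [0.5662, -0.2092, 0.0987]
eef_rot: [-3.142, -0.0, 1.609]
wrist_force: [0.2, -0.6, -0.3]
opening: 0.0034
gripper_force: 68.7
```

Emit:
{"method": "carry_out", "body": {"commands": [0.0377, 0.013, 0, 0, 0.0377, 0.013, -0.02, 0, 0.0377, 0.013, -0.035, 0, 0.0377, 0.013, -0.042, 0, 0.0377, 0.013, -0.042, 0]}}

```text
time_s: 24.3
eef_pos: [0.6008, -0.1978, 0.0555]
eef_rot: [-3.139, -0.0, 1.608]
wrist_force: [-0.0, 0.8, -1.1]
opening: 0.0031
gripper_force: 68.9
```

Emit:
{"method": "carry_out", "body": {"commands": [0, 0, 0, 0, 0, 0, 0, 0]}}

```text
time_s: 24.5
eef_pos: [0.6027, -0.1976, 0.0579]
eef_rot: [3.14, 0.001, 1.608]
wrist_force: [-0.1, -1.0, -0.5]
opening: 0.0036
gripper_force: 68.9
```

Emit:
{"method": "carry_out", "body": {"commands": [0, 0, -0.002, 0, 0, 0, -0.004, 0, 0, 0, -0.005, 0, 0, 0, -0.006, 0, 0, 0, -0.007, 0]}}

```text
time_s: 25.0
eef_pos: [0.6026, -0.197, 0.0505]
eef_rot: [3.142, 0.0, 1.609]
wrist_force: [-5.4, 0.6, 12.7]
opening: 0.004
gripper_force: 71.0
```

Emit:
{"method": "carry_out", "body": {"commands": [0, 0, 0, 0, 0, 0, 0, 0]}}

```text
time_s: 25.2
eef_pos: [0.6026, -0.197, 0.0505]
eef_rot: [3.141, 0.0, 1.609]
wrist_force: [-2.9, 1.5, 6.7]
opening: 0.0036
gripper_force: 69.9
```

Emit:
{"method": "carry_out", "body": {"commands": [0.0015, 0, 0, 0, 0.0025, 0, 0, 0, 0.0025, 0, 0, 0]}}

```text
time_s: 25.5
eef_pos: [0.605, -0.1972, 0.0505]
eef_rot: [-3.141, 0.0, 1.609]
wrist_force: [-4.3, -0.5, 6.3]
opening: 0.0031
gripper_force: 70.1
```

Emit:
{"method": "carry_out", "body": {"commands": [0.001, 0, 0, 0, 0.0015, 0, 0, 0, 0.0015, 0, 0, 0]}}

```text
time_s: 25.8
eef_pos: [0.6064, -0.1972, 0.0505]
eef_rot: [-3.141, 0.001, 1.609]
wrist_force: [-4.0, -0.4, 6.8]
opening: 0.0034
gripper_force: 70.1
```

Emit:
{"method": "carry_out", "body": {"commands": [0.0005, 0, 0, 0, 0.001, 0, 0, 0, 0.001, 0, 0, 0]}}

```text
time_s: 26.1
eef_pos: [0.6069, -0.1973, 0.0505]
eef_rot: [-3.14, 0.0, 1.608]
wrist_force: [-7.1, -0.1, 8.5]
opening: 0.0033
gripper_force: 70.5
```

Emit:
{"method": "carry_out", "body": {"commands": [0.0007, 0, 0, 0, 0.0015, 0, 0, 0, 0.0015, 0, 0, 0]}}

```text
time_s: 26.4
eef_pos: [0.607, -0.1973, 0.0505]
eef_rot: [-3.137, 0.0, 1.608]
wrist_force: [-13.4, 1.6, 14.0]
opening: 0.0033
gripper_force: 71.5
```

Emit:
{"method": "carry_out", "body": {"commands": [0.0007, 0, 0, 0, 0.001, 0, 0, 0, 0.001, 0, 0, 0]}}

```text
time_s: 26.7
eef_pos: [0.6072, -0.1973, 0.0505]
eef_rot: [-3.135, 0.0, 1.608]
wrist_force: [-19.3, 3.0, 18.9]
opening: 0.0035
gripper_force: 72.1
```

Emit:
{"method": "carry_out", "body": {"commands": [-0.001, 0, 0, 0, -0.001, 0, 0, 0, -0.001, 0, 0, 0]}}

```text
time_s: 27.0
eef_pos: [0.607, -0.1973, 0.0505]
eef_rot: [-3.137, 0.0, 1.608]
wrist_force: [-14.4, 2.0, 15.2]
opening: 0.0035
gripper_force: 71.3
```

Emit:
{"method": "carry_out", "body": {"commands": [0, 0, 0, 0, 0, 0, 0, 0, 0, 0, 0, 0, 0, 0, 0, 0, 0, 0, 0, 0], "jaw": -0.5}}

```text
time_s: 27.5
eef_pos: [0.6091, -0.197, 0.0498]
eef_rot: [3.141, -0.0, 1.609]
wrist_force: [0.1, 0.5, 0.5]
opening: 0.0215
gripper_force: 0.0
```

Emit:
{"method": "carry_out", "body": {"commands": [0, 0, 0.015, 0, 0, 0, 0.04, 0, 0, 0, 0.08, 0, 0, 0, 0.12, 0, 0, -0.03, 0.14, 0]}}

```text
time_s: 28.0
eef_pos: [0.6115, -0.2223, 0.1958]
eef_rot: [3.135, -0.0, 1.616]
wrist_force: [1.7, -0.1, 0.8]
opening: 0.0212
gripper_force: 0.0
```

```bash
python3 - <<'E'
from h import *
d=get("wrist","w10");t=get("top","top10");o=robot.get_obs(); print(o["eef_pos"],o["eef_rot"])
# predicted vs bright strip of upright A on the bed, z top=.060
X=[(*(C+45*ex/1000+y*ey/1000),.060) for y in (10,31.7,51)]
print(proj(d,X))
E
```

```text
[ 0.61003101 -0.23191684  0.19487291] [3.13571859 0.00487473 1.6039858 ]
[[266.17529571 197.76762176]
 [266.26260449 170.83999643]
 [266.34523239 145.73569338]]
```

Emit:
{"method": "carry_out", "body": {"commands": [-0.048, -0.01, 0, 0, -0.096, -0.02, 0, 0, -0.144, -0.03, 0, -0.2, -0.192, -0.04, 0, -0.2, -0.24, -0.05, 0, -0.2]}}

```text
time_s: 28.6
eef_pos: [0.3671, -0.277, 0.1902]
eef_rot: [3.141, 0.0, 1.591]
wrist_force: [-0.5, -1.9, 0.1]
opening: 0.0211
gripper_force: 0.0
```

Emit:
{"method": "carry_out", "body": {"commands": [0, 0, 0, 0, 0, 0, 0, 0, 0, 0, 0, 0]}}

```text
time_s: 28.9
eef_pos: [0.37, -0.2766, 0.1904]
eef_rot: [3.141, 0.0, 1.592]
wrist_force: [1.0, 0.1, 0.5]
opening: 0.0215
gripper_force: 0.0
```

```bash
cat >> h.py <<'E'
def strip(d,X,z,r=22,th=None):
    """bright upright-top strip near predicted X: returns world centre, length, thickness, yaw"""
    p=proj(d,[(*X,z)])[0];x0,y0=(p-r).astype(int);g=cv2.cvtColor(d["image"],cv2.COLOR_BGR2GRAY)[y0:y0+2*r,x0:x0+2*r]
    g=cv2.resize(g,None,fx=4,fy=4,interpolation=cv2.INTER_CUBIC)
    t,m=cv2.threshold(g,0 if th is None else th,255,cv2.THRESH_BINARY+(cv2.THRESH_OTSU if th is None else 0))
    n,l,st,ce=cv2.connectedComponentsWithStats(m);out=[]
    for k in range(1,n):
        if st[k,4]<300: continue
        q=np.argwhere(l==k)[:,::-1].astype(np.float32);b=cv2.boxPoints(cv2.minAreaRect(q))
        W=plane(d,b/4+[x0,y0]-.375,z)[:,:2];e1=W[1]-W[0];e2=W[2]-W[1];u=e1 if np.linalg.norm(e1)>np.linalg.norm(e2) else e2
        out.append((W.mean(0).round(4),np.linalg.norm([e1,e2],axis=1).round(4),((np.arctan2(u[1],u[0])-np.pi/2+np.pi/2)%np.pi-np.pi/2).round(3)))
    return t,out
E
python3 - <<'E'
from h import *
d=get("wrist","w11");o=robot.get_obs(); print(o["eef_pos"],o["eef_rot"])
for th in(None,170,190,210):print(strip(d,(.3695,-.329),.04,th=th))
E
```

```text
[ 0.37015238 -0.27643925  0.19014211] [ 3.14079111e+00 -9.70270877e-05  1.59297236e+00]
(150.0, [(array([ 0.3686, -0.3286]), array([0.0378, 0.0419]), np.float64(0.04))])
(170.0, [(array([ 0.3691, -0.3289]), array([0.0399, 0.0065]), np.float64(-0.028)), (array([ 0.3558, -0.3332]), array([0.0057, 0.0133]), np.float64(1.537))])
(190.0, [(array([ 0.3691, -0.329 ]), array([0.0386, 0.0046]), np.float64(-0.007)), (array([ 0.3553, -0.3327]), array([0.012 , 0.0037]), np.float64(-1.549))])
(210.0, [(array([ 0.3693, -0.3291]), array([0.0368, 0.0029]), np.float64(0.0))])
```

Emit:
{"method": "carry_out", "body": {"commands": [-0.001, -0.0525, 0, -0.14, -0.001, -0.0525, -0.04, -0.14, -0.001, -0.0525, -0.08, -0.14, -0.001, -0.0525, -0.1, -0.14, -0.001, -0.0525, -0.1, -0.14], "jaw": -0.3}}

```text
time_s: 29.45
eef_pos: [0.3676, -0.3275, 0.0869]
eef_rot: [-3.138, -0.005, 1.581]
wrist_force: [0.8, -0.1, 1.6]
opening: 0.0299
gripper_force: 0.0
```

Emit:
{"method": "carry_out", "body": {"commands": [0, 0, -0.02, 0, 0, 0, -0.04, 0, 0, 0, -0.053, 0, 0, 0, -0.06, 0, 0, 0, -0.06, 0]}}

```text
time_s: 29.95
eef_pos: [0.3683, -0.3293, 0.0298]
eef_rot: [-3.141, -0.001, 1.58]
wrist_force: [1.1, 0.4, 0.1]
opening: 0.0298
gripper_force: 0.0
```

Emit:
{"method": "carry_out", "body": {"commands": [0, 0, 0, 0, 0, 0, 0, 0, 0, 0, 0, 0, 0, 0, 0, 0, 0, 0, 0, 0], "jaw": -1, "grip_force": 70}}

```text
time_s: 30.45
eef_pos: [0.3687, -0.33, 0.0309]
eef_rot: [3.14, 0.001, 1.579]
wrist_force: [1.0, 0.6, 7.2]
opening: 0.0032
gripper_force: 70.0
```

Emit:
{"method": "carry_out", "body": {"commands": [0, 0, 0.005, 0, 0, 0, 0.02, 0, 0, 0, 0.04, 0, 0, 0, 0.07, 0, 0, 0, 0.07, 0]}}

```text
time_s: 30.95
eef_pos: [0.3697, -0.3308, 0.1036]
eef_rot: [3.138, 0.004, 1.579]
wrist_force: [1.1, -0.1, -2.1]
opening: 0.0036
gripper_force: 68.8
```

Emit:
{"method": "carry_out", "body": {"commands": [0.04, 0.015, 0, 0.33, 0.08, 0.03, 0, 0.33, 0.12, 0.045, 0, 0.33, 0.16, 0.055, 0, 0.33, 0.2, 0.065, 0, 0.33]}}

```text
time_s: 31.45
eef_pos: [0.5691, -0.2639, 0.0992]
eef_rot: [-3.141, -0.0, 1.608]
wrist_force: [0.2, -0.0, -2.4]
opening: 0.0032
gripper_force: 68.9
```

Emit:
{"method": "carry_out", "body": {"commands": [0.0366, 0.007, 0, 0, 0.0366, 0.007, -0.02, 0, 0.0366, 0.007, -0.035, 0, 0.0366, 0.007, -0.044, 0, 0.0366, 0.007, -0.044, 0]}}

```text
time_s: 31.95
eef_pos: [0.6026, -0.258, 0.0539]
eef_rot: [-3.138, -0.001, 1.607]
wrist_force: [-0.0, 0.2, -1.7]
opening: 0.0033
gripper_force: 69.2
```

Emit:
{"method": "carry_out", "body": {"commands": [0, 0, -0.002, 0, 0, 0, -0.003, 0, 0, 0, -0.004, 0, 0, 0, -0.004, 0]}}

```text
time_s: 32.35
eef_pos: [0.6047, -0.2577, 0.0522]
eef_rot: [3.141, 0.0, 1.608]
wrist_force: [-0.7, -0.5, -2.2]
opening: 0.0033
gripper_force: 69.2
```

Emit:
{"method": "carry_out", "body": {"commands": [0, 0, -0.001, 0, 0, 0, -0.002, 0, 0, 0, -0.002, 0]}}

```text
time_s: 32.65
eef_pos: [0.6049, -0.2576, 0.051]
eef_rot: [3.141, 0.001, 1.608]
wrist_force: [-4.0, 1.6, 7.2]
opening: 0.0032
gripper_force: 70.5
```

Emit:
{"method": "carry_out", "body": {"commands": [0.0015, 0, 0, 0, 0.0025, 0, 0, 0, 0.003, 0, 0, 0]}}

```text
time_s: 32.95
eef_pos: [0.6073, -0.258, 0.051]
eef_rot: [-3.141, 0.001, 1.607]
wrist_force: [-6.4, 1.3, 9.6]
opening: 0.0034
gripper_force: 70.9
```

Emit:
{"method": "carry_out", "body": {"commands": [0.001, 0, 0, 0, 0.0015, 0, 0, 0, 0.0015, 0, 0, 0]}}

```text
time_s: 33.25
eef_pos: [0.6089, -0.2581, 0.051]
eef_rot: [-3.141, 0.001, 1.607]
wrist_force: [-5.6, 0.5, 8.7]
opening: 0.0029
gripper_force: 70.9
```

Emit:
{"method": "carry_out", "body": {"commands": [0.001, 0, 0, 0, 0.0015, 0, 0, 0, 0.0015, 0, 0, 0]}}

```text
time_s: 33.55
eef_pos: [0.6091, -0.2581, 0.051]
eef_rot: [-3.138, 0.001, 1.607]
wrist_force: [-12.9, 1.4, 14.5]
opening: 0.0034
gripper_force: 71.7
```

Emit:
{"method": "carry_out", "body": {"commands": [0.0007, 0, 0, 0, 0.0015, 0, 0, 0, 0.0015, 0, 0, 0]}}

```text
time_s: 33.85
eef_pos: [0.6093, -0.2581, 0.051]
eef_rot: [-3.135, 0.0, 1.607]
wrist_force: [-20.5, 3.3, 20.1]
opening: 0.0031
gripper_force: 72.6
```

Emit:
{"method": "carry_out", "body": {"commands": [-0.001, 0, 0, 0, -0.001, 0, 0, 0, -0.001, 0, 0, 0]}}

```text
time_s: 34.15
eef_pos: [0.6091, -0.2581, 0.051]
eef_rot: [-3.137, 0.001, 1.607]
wrist_force: [-14.9, 2.0, 15.2]
opening: 0.0032
gripper_force: 71.8
```

Emit:
{"method": "carry_out", "body": {"commands": [0, 0, 0, 0, 0, 0, 0, 0, 0, 0, 0, 0, 0, 0, 0, 0, 0, 0, 0, 0], "jaw": -0.5}}

```text
time_s: 34.65
eef_pos: [0.6112, -0.2574, 0.0498]
eef_rot: [3.141, -0.0, 1.608]
wrist_force: [-0.5, -0.4, 0.1]
opening: 0.0213
gripper_force: 0.0
```

Emit:
{"method": "carry_out", "body": {"commands": [0, 0, 0.015, 0, 0, 0, 0.04, 0, 0, 0, 0.08, 0, 0, 0, 0.12, 0, 0, 0, 0.12, 0]}}

```text
time_s: 35.15
eef_pos: [0.6141, -0.2581, 0.1778]
eef_rot: [3.132, 0.004, 1.608]
wrist_force: [-0.1, 0.1, 0.4]
opening: 0.0212
gripper_force: 0.0
```

```bash
python3 - <<'E'
from h import *
d=get("wrist","w12");s=get("scene","scene12");t=get("top","top12");o=robot.get_obs(); print(o["eef_pos"],o["eef_rot"])
W=lambda x,y,z:(*(C+x*ex/1000+y*ey/1000),z)
for y in(31,-29):
    for th in(None,170,190,210):print(y,[(pc(c),l,a) for c,l,a in strip(d,W(45,y,0)[:2],.060,r=35,th=th)[1]])
p=proj(d,[W(20,0,.04)])[0].astype(int);print(p)
x0,y0=max(p[0]-100,0),max(0,min(p[1]-100,220));print(x0,y0)
c=np.zeros((600,800,3),np.uint8)
c[:600,:600]=cv2.resize(d["image"][y0:y0+200,x0:x0+200],(600,600),interpolation=cv2.INTER_CUBIC)
q=proj(s,[W(45,0,.04)])[0].astype(int)
c[:300,600:]=cv2.resize(s["image"][q[1]-60:q[1]+60,q[0]-40:q[0]+40],(200,300),interpolation=cv2.INTER_CUBIC)
q=proj(s,[W(0,-129,.04)])[0].astype(int)
c[300:,600:]=cv2.resize(s["image"][q[1]-60:q[1]+60,q[0]-40:q[0]+40],(200,300),interpolation=cv2.INTER_CUBIC)
cv2.imwrite("pics/c12.png",c)
E
```

```text
[ 0.61102015 -0.25751797  0.17028572] [3.14120975e+00 3.45744386e-04 1.60789741e+00]
31 [(array([33.6, 29.2]), array([0.027 , 0.0433]), np.float64(0.033))]
31 [(array([45.4, 30.8]), array([0.004 , 0.0389]), np.float64(0.051)), (array([28.5, 14.5]), array([0.0184, 0.0139]), np.float64(-1.535))]
31 [(array([45.9, 31. ]), array([0.0025, 0.0377]), np.float64(0.045)), (array([21.4, 10.7]), array([0.0048, 0.0064]), np.float64(0.003)), (array([30.3, 10.6]), array([0.0023, 0.0061]), np.float64(0.012)), (array([35.3, 10.5]), array([0.0023, 0.0059]), np.float64(0.019))]
31 []
-29 [(array([ 45., -30.]), array([0.0046, 0.0398]), np.float64(0.041)), (array([ 27.9, -43.9]), array([0.0204, 0.0245]), np.float64(0.022))]
-29 [(array([ 45.2, -29.9]), array([0.0034, 0.0384]), np.float64(0.044)), (array([ 27.5, -44.3]), array([0.0235, 0.0197]), np.float64(-0.003))]
-29 [(array([ 45.6, -36.4]), array([0.0013, 0.0232]), np.float64(0.031))]
-29 []
[231 164]
131 64
```

View pics/c12.png

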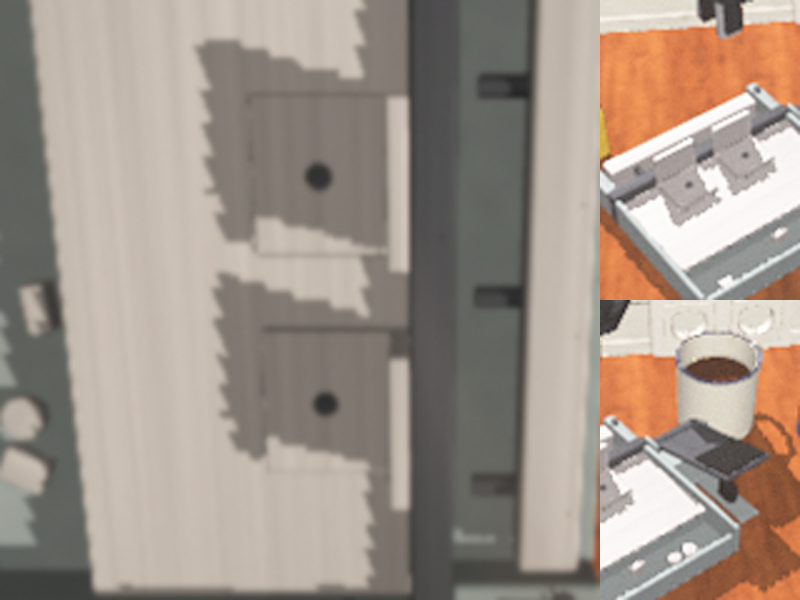

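Both brackets stand flush, with their outer faces on the fence line. Now the pedal, with the jaws shut.

Emit:
{"method": "carry_out", "body": {"commands": [-0.03, -0.035, 0, 0, -0.06, -0.07, 0, 0, -0.0787, -0.102, 0, 0, -0.0787, -0.102, -0.04, 0, -0.0787, -0.102, -0.08, 0], "jaw": -1}}

```text
time_s: 35.8
eef_pos: [0.5312, -0.3614, 0.0887]
eef_rot: [3.141, 0.001, 1.605]
wrist_force: [0.1, 0.4, -0.8]
opening: -0.0003
gripper_force: 0.0
```

Emit:
{"method": "carry_out", "body": {"commands": [0, 0, -0.006, 0, 0, 0, -0.012, 0, 0, 0, -0.017, 0, 0, 0, -0.022, 0, 0, 0, -0.025, 0]}}

```text
time_s: 36.3
eef_pos: [0.533, -0.3599, 0.0659]
eef_rot: [3.14, 0.001, 1.608]
wrist_force: [-2.0, 0.8, 4.4]
opening: -0.0
gripper_force: 1.9
```

Emit:
{"method": "carry_out", "body": {"commands": [0, 0, -0.004, 0, 0, 0, -0.008, 0, 0, 0, -0.012, 0, 0, 0, -0.015, 0, 0, 0, -0.018, 0]}}

```text
time_s: 36.8
eef_pos: [0.532, -0.3603, 0.048]
eef_rot: [-3.141, 0.001, 1.607]
wrist_force: [-7.8, 1.1, 12.4]
opening: -0.0
gripper_force: 5.7
```

Emit:
{"method": "carry_out", "body": {"commands": [0, 0, -0.001, 0, 0, 0, -0.002, 0, 0, 0, -0.003, 0, 0, 0, -0.003, 0]}}

```text
time_s: 37.2
eef_pos: [0.5316, -0.3603, 0.045]
eef_rot: [-3.14, 0.001, 1.607]
wrist_force: [-7.5, 2.5, 12.7]
opening: 0.0
gripper_force: 6.1
```

Emit:
{"method": "carry_out", "body": {"commands": [0, 0, -0.001, 0, 0, 0, -0.002, 0, 0, 0, -0.002, 0]}}

```text
time_s: 37.5
eef_pos: [0.5317, -0.3603, 0.0436]
eef_rot: [-3.14, 0.001, 1.607]
wrist_force: [-9.4, 2.2, 16.3]
opening: -0.0001
gripper_force: 7.9
```

Emit:
{"method": "carry_out", "body": {"commands": [0, 0, -0.001, 0, 0, 0, -0.002, 0, 0, 0, -0.002, 0]}}

```text
time_s: 37.8
eef_pos: [0.5317, -0.3603, 0.0432]
eef_rot: [-3.14, 0.002, 1.607]
wrist_force: [-16.5, 5.0, 29.8]
opening: 0.0
gripper_force: 15.2
```

The pedal is at its stop: the force climbs from 16 to 30 N over 0.4 mm. Letting it come back up slowly.

Emit:
{"method": "carry_out", "body": {"commands": [0, 0, 0, 0, 0, 0, 0.006, 0, 0, 0, 0.014, 0, 0, 0, 0.022, 0, 0, 0, 0.032, 0]}}

```text
time_s: 38.3
eef_pos: [0.5331, -0.3595, 0.0729]
eef_rot: [3.14, 0.001, 1.608]
wrist_force: [0.1, 0.4, -0.6]
opening: -0.0002
gripper_force: 0.0
```

Emit:
{"method": "carry_out", "body": {"commands": [0, 0, 0.03, 0, 0, 0, 0.06, 0, 0, 0, 0.1, 0, 0.03, 0.04, 0.1, 0, 0.06, 0.08, 0.1, 0], "jaw": -0.3}}

```text
time_s: 38.8
eef_pos: [0.5924, -0.2807, 0.1735]
eef_rot: [3.14, 0.002, 1.603]
wrist_force: [0.8, 0.5, -0.7]
opening: 0.0298
gripper_force: 0.0
```

Emit:
{"method": "carry_out", "body": {"commands": [0.0187, 0.022, 0, 0, 0.0187, 0.022, 0, 0, 0.0187, 0.022, 0, 0]}}

```text
time_s: 39.1
eef_pos: [0.6109, -0.2571, 0.1715]
eef_rot: [-3.14, -0.0, 1.609]
wrist_force: [-0.8, -1.1, 0.4]
opening: 0.0302
gripper_force: 0.0
```

```bash
python3 - <<'E'
from h import *
d=get("wrist","w13");s=get("scene","scene13");t=get("top","top13");o=robot.get_obs(); print(o["eef_pos"],o["eef_rot"],o["time_s"])
W=lambda x,y,z:(*(C+x*ex/1000+y*ey/1000),z)
for y in(31,-29):
    for th in(None,160,175,190):print(y,[(pc(c),l,a) for c,l,a in strip(d,W(45,y,0)[:2],.060,r=35,th=th)[1]])
# pedal check: compare scene patch with before
s0=load("scene12");q=proj(s,[W(-35,-129,.05)])[0].astype(int)
f=lambda s:s["image"][q[1]-15:q[1]+15,q[0]-15:q[0]+15].astype(float)
print("pedal diff",np.abs(f(s)-f(s0)).mean())
E
```

```text
[ 0.61006214 -0.25938909  0.17165449] [-3.14070040e+00  6.82781573e-04  1.60543587e+00] 39.25
31 [(array([33.9, 29.3]), array([0.0427, 0.0259]), np.float64(0.005))]
31 [(array([45.1, 30.9]), array([0.004, 0.039]), np.float64(0.039)), (array([29.9, 14.9]), array([0.0138, 0.0194]), np.float64(-1.532))]
31 [(array([45.1, 30.9]), array([0.0033, 0.0383]), np.float64(0.039)), (array([28.7, 14.6]), array([0.0168, 0.0133]), np.float64(-1.532))]
31 [(array([45.4, 31. ]), array([0.002, 0.037]), np.float64(0.038)), (array([21.6, 11.3]), array([0.0033, 0.0068]), np.float64(0.009)), (array([30.2, 11.3]), array([0.0023, 0.0066]), np.float64(0.019))]
-29 [(array([ 44.9, -30. ]), array([0.0045, 0.0399]), np.float64(0.039)), (array([ 28.3, -43.8]), array([0.0247, 0.0198]), np.float64(0.004))]
-29 [(array([ 45. , -29.9]), array([0.0036, 0.0387]), np.float64(0.039)), (array([ 27.8, -44.1]), array([0.0189, 0.0241]), np.float64(0.027))]
-29 [(array([ 45.2, -29.9]), array([0.0029, 0.0379]), np.float64(0.039)), (array([ 27.5, -44.2]), array([0.0184, 0.0237]), np.float64(0.026))]
-29 [(array([ 45.6, -39.3]), array([0.0011, 0.0178]), np.float64(0.038))]
pedal diff 2.294814814814815
```

Emit:
{"method": "carry_out", "body": {"commands": [-0.0015, 0.0005, -0.04, 0, -0.0015, 0.0005, -0.08, 0, -0.0015, 0.0005, -0.105, 0, -0.0015, 0.0005, -0.115, 0, -0.0015, 0.0005, -0.119, 0]}}

```text
time_s: 39.75
eef_pos: [0.6089, -0.258, 0.0522]
eef_rot: [-3.141, -0.0, 1.606]
wrist_force: [0.2, -0.6, 0.4]
opening: 0.0297
gripper_force: 0.0
```

Emit:
{"method": "carry_out", "body": {"commands": [0, 0, -0.001, 0, 0, 0, -0.001, 0, 0, 0, -0.001, 0]}}

```text
time_s: 40.05
eef_pos: [0.6103, -0.2573, 0.0532]
eef_rot: [3.14, 0.001, 1.608]
wrist_force: [0.1, -0.7, -0.0]
opening: 0.0299
gripper_force: 0.0
```

Emit:
{"method": "carry_out", "body": {"commands": [0, 0, 0, 0, 0, 0, 0, 0, 0, 0, 0, 0, 0, 0, 0, 0, 0, 0, 0, 0], "jaw": -1, "grip_force": 70}}

```text
time_s: 40.55
eef_pos: [0.609, -0.2572, 0.0526]
eef_rot: [-3.14, 0.0, 1.608]
wrist_force: [-5.7, 1.6, 8.2]
opening: 0.0034
gripper_force: 69.2
```

Emit:
{"method": "carry_out", "body": {"commands": [-0.001, 0, 0.004, 0, -0.002, 0, 0.012, 0, -0.004, 0, 0.03, 0, -0.004, 0, 0.05, 0, -0.004, 0, 0.05, 0]}}

```text
time_s: 41.05
eef_pos: [0.6076, -0.2576, 0.1063]
eef_rot: [3.136, 0.002, 1.608]
wrist_force: [0.0, 0.3, -0.9]
opening: 0.0035
gripper_force: 68.6
```

Emit:
{"method": "carry_out", "body": {"commands": [-0.04, -0.01, 0, 0, -0.08, -0.02, 0, -0.44, -0.12, -0.035, 0, -0.44, -0.16, -0.05, 0, -0.44, -0.2, -0.06, 0, -0.44]}}

```text
time_s: 41.55
eef_pos: [0.4037, -0.3179, 0.102]
eef_rot: [3.141, 0.001, 1.569]
wrist_force: [0.3, -1.5, -1.2]
opening: 0.0032
gripper_force: 68.9
```

Emit:
{"method": "carry_out", "body": {"commands": [-0.031, -0.008, 0, 0, -0.031, -0.008, -0.03, 0, -0.031, -0.008, -0.055, 0, -0.031, -0.008, -0.064, 0, -0.031, -0.008, -0.064, 0]}}

```text
time_s: 42.05
eef_pos: [0.3742, -0.3244, 0.0371]
eef_rot: [-3.14, -0.002, 1.57]
wrist_force: [-0.1, -0.3, -1.4]
opening: 0.0034
gripper_force: 68.9
```

Emit:
{"method": "carry_out", "body": {"commands": [0, 0, -0.001, 0, 0, 0, -0.002, 0, 0, 0, -0.002, 0]}}

```text
time_s: 42.35
eef_pos: [0.3752, -0.3253, 0.0366]
eef_rot: [3.141, 0.001, 1.57]
wrist_force: [0.5, -0.2, -1.5]
opening: 0.0032
gripper_force: 68.9
```

Emit:
{"method": "carry_out", "body": {"commands": [0, 0, -0.001, 0, 0, 0, -0.002, 0, 0, 0, -0.003, 0, 0, 0, -0.004, 0, 0, 0, -0.004, 0]}}

```text
time_s: 42.85
eef_pos: [0.3747, -0.3251, 0.0325]
eef_rot: [-3.141, 0.0, 1.569]
wrist_force: [-3.3, 2.6, 8.4]
opening: 0.0031
gripper_force: 70.6
```

Emit:
{"method": "carry_out", "body": {"commands": [0, 0, 0, 0, 0, 0, 0, 0, 0, 0, 0, 0, 0, 0, 0, 0, 0, 0, 0, 0], "jaw": -0.3}}

```text
time_s: 43.35
eef_pos: [0.3746, -0.325, 0.0318]
eef_rot: [3.142, -0.0, 1.569]
wrist_force: [-0.6, 0.9, -0.2]
opening: 0.0297
gripper_force: 0.0
```

Emit:
{"method": "carry_out", "body": {"commands": [0, 0, 0.015, 0, 0, 0, 0.05, 0, 0, 0, 0.1, 0, 0.02, 0.01, 0.135, 0.44, 0.06, 0.03, 0.135, 0.44]}}

```text
time_s: 43.85
eef_pos: [0.4352, -0.2986, 0.1722]
eef_rot: [3.137, 0.007, 1.603]
wrist_force: [1.6, -0.6, -0.4]
opening: 0.0296
gripper_force: 0.0
```

Emit:
{"method": "carry_out", "body": {"commands": [0.04, 0.024, 0, 0, 0.08, 0.047, 0, 0, 0.12, 0.07, 0, 0, 0.15, 0.08, 0, 0, 0.172, 0.098, 0, 0]}}

```text
time_s: 44.35
eef_pos: [0.6081, -0.1967, 0.1663]
eef_rot: [-3.142, -0.0, 1.608]
wrist_force: [-1.1, -0.9, 0.6]
opening: 0.03
gripper_force: 0.0
```

Emit:
{"method": "carry_out", "body": {"commands": [0, 0, 0, 0, 0, 0, 0, 0, 0, 0, 0, 0]}}

```text
time_s: 44.65
eef_pos: [0.6059, -0.1981, 0.1667]
eef_rot: [-3.141, 0.001, 1.607]
wrist_force: [-1.2, 0.0, -0.0]
opening: 0.03
gripper_force: 0.0
```

```bash
python3 - <<'E'
from h import *
d=get("wrist","w14")
W=lambda x,y,z:(*(C+x*ex/1000+y*ey/1000),z)
print(robot.get_obs()["eef_pos"],proj(d,[W(45,31,.06)]))
for th in(None,160,175,190):print([(c,pc(c),l,a) for c,l,a in strip(d,W(45,31,0)[:2],.060,r=35,th=th)[1]])
E
```

```text
[ 0.60582638 -0.19827505  0.16680214] [[273.33911348 213.62199953]]
[(array([ 0.5948, -0.2005]), array([33.3, 27.6]), array([0.0461, 0.0273]), np.float64(0.005))]
[(array([ 0.5947, -0.2006]), array([33.2, 27.5]), array([0.046 , 0.0271]), np.float64(0.005))]
[(array([ 0.6064, -0.1968]), array([45.1, 30.9]), array([0.0033, 0.0381]), np.float64(0.04)), (array([ 0.5908, -0.2121]), array([28.9, 16.1]), array([0.0198, 0.0232]), np.float64(0.03))]
[(array([ 0.6069, -0.2007]), array([45.4, 26.9]), array([0.0025, 0.0291]), np.float64(0.04)), (array([ 0.5895, -0.2125]), array([27.6, 15.8]), array([0.0225, 0.0171]), np.float64(0.005))]
```

Emit:
{"method": "carry_out", "body": {"commands": [0, 0, -0.02, 0, 0, 0, -0.04, 0, 0, 0, -0.04, 0]}}

```text
time_s: 45.0
eef_pos: [0.6044, -0.1979, 0.1244]
eef_rot: [-3.137, -0.001, 1.606]
wrist_force: [-0.1, -0.1, 0.2]
opening: 0.0301
gripper_force: 0.0
```

Emit:
{"method": "carry_out", "body": {"commands": [0.001, 0.001, -0.03, 0, 0.001, 0.001, -0.055, 0, 0.001, 0.001, -0.068, 0, 0.001, 0.001, -0.074, 0, 0.001, 0.001, -0.074, 0]}}

```text
time_s: 45.5
eef_pos: [0.6076, -0.1963, 0.0532]
eef_rot: [3.142, -0.0, 1.607]
wrist_force: [-0.6, -0.6, 0.0]
opening: 0.0298
gripper_force: 0.0
```

Emit:
{"method": "carry_out", "body": {"commands": [0, 0, 0, 0, 0, 0, 0, 0, 0, 0, 0, 0, 0, 0, 0, 0, 0, 0, 0, 0], "jaw": -1}}

```text
time_s: 46.0
eef_pos: [0.6072, -0.1964, 0.0543]
eef_rot: [-3.141, 0.001, 1.608]
wrist_force: [-6.6, 0.3, 7.9]
opening: 0.0032
gripper_force: 69.2
```

Emit:
{"method": "carry_out", "body": {"commands": [-0.001, 0, 0.004, 0, -0.002, 0, 0.012, 0, -0.004, 0, 0.03, 0, -0.004, 0, 0.05, 0, -0.004, 0, 0.05, 0]}}

```text
time_s: 46.5
eef_pos: [0.6057, -0.1963, 0.1073]
eef_rot: [3.136, 0.002, 1.608]
wrist_force: [0.1, 0.4, -0.3]
opening: 0.003
gripper_force: 68.6
```

Emit:
{"method": "carry_out", "body": {"commands": [-0.04, -0.008, 0, 0, -0.08, -0.016, 0, -0.44, -0.12, -0.024, 0, -0.44, -0.16, -0.032, 0, -0.44, -0.2, -0.04, 0, -0.44]}}

```text
time_s: 47.0
eef_pos: [0.402, -0.2362, 0.103]
eef_rot: [3.141, 0.001, 1.569]
wrist_force: [-0.2, -1.3, -0.6]
opening: 0.003
gripper_force: 68.8
```

Emit:
{"method": "carry_out", "body": {"commands": [-0.029, -0.0086, 0, 0, -0.029, -0.0086, -0.03, 0, -0.029, -0.0086, -0.055, 0, -0.029, -0.0086, -0.064, 0, -0.029, -0.0086, -0.064, 0]}}

```text
time_s: 47.5
eef_pos: [0.3742, -0.244, 0.0382]
eef_rot: [-3.14, -0.001, 1.57]
wrist_force: [0.0, -0.3, 0.4]
opening: 0.0033
gripper_force: 68.8
```

Emit:
{"method": "carry_out", "body": {"commands": [0, 0, -0.001, 0, 0, 0, -0.002, 0, 0, 0, -0.003, 0, 0, 0, -0.003, 0]}}

```text
time_s: 47.9
eef_pos: [0.3748, -0.2447, 0.0362]
eef_rot: [3.141, 0.0, 1.57]
wrist_force: [1.0, 0.1, -0.7]
opening: 0.0031
gripper_force: 68.8
```

Emit:
{"method": "carry_out", "body": {"commands": [0, 0, -0.001, 0, 0, 0, -0.002, 0, 0, 0, -0.003, 0, 0, 0, -0.003, 0]}}

```text
time_s: 48.3
eef_pos: [0.375, -0.2447, 0.0341]
eef_rot: [-3.142, 0.001, 1.57]
wrist_force: [-6.4, 4.7, 21.2]
opening: 0.0033
gripper_force: 72.4
```

Emit:
{"method": "carry_out", "body": {"commands": [0, 0, 0, 0, 0, 0, 0, 0, 0, 0, 0, 0, 0, 0, 0, 0, 0, 0, 0, 0], "jaw": -0.3}}

```text
time_s: 48.8
eef_pos: [0.3745, -0.2446, 0.0327]
eef_rot: [-3.142, -0.0, 1.569]
wrist_force: [-0.2, -0.2, -0.1]
opening: 0.03
gripper_force: 0.0
```

Emit:
{"method": "carry_out", "body": {"commands": [0, 0, 0.015, 0, 0, 0, 0.05, 0, 0, 0, 0.1, 0, 0, 0, 0.15, 0, 0, 0, 0.2, 0]}}

```text
time_s: 49.3
eef_pos: [0.3743, -0.2442, 0.2349]
eef_rot: [3.141, 0.0, 1.57]
wrist_force: [0.8, -1.2, -0.4]
opening: 0.0299
gripper_force: 0.0
```

Emit:
{"method": "carry_out", "body": {"commands": [0.02, 0, 0.02, 0, 0.04, 0.01, 0.05, 0, 0.06, 0.02, 0.07, 0, 0.06, 0.02, 0.07, 0, 0.06, 0.02, 0.07, 0]}}

```text
time_s: 49.8
eef_pos: [0.4346, -0.2245, 0.3025]
eef_rot: [-3.141, -0.0, 1.57]
wrist_force: [-0.5, -0.7, 0.2]
opening: 0.0299
gripper_force: 0.0
```

```bash
python3 - <<'E'
from h import *
d=get("wrist","w15");s=get("scene","scene15");t=get("top","top15");print(robot.get_obs()["eef_pos"],robot.get_obs()["time_s"])
c=np.zeros((600,800,3),np.uint8)
c[:300,:400]=cv2.resize(d["image"],(400,300),interpolation=cv2.INTER_AREA)
c[:300,400:]=cv2.resize(s["image"][140:350,120:400],(400,300),interpolation=cv2.INTER_CUBIC)
c[300:,:400]=cv2.resize(d["image"][40:280,130:450],(400,300),interpolation=cv2.INTER_CUBIC)
c[300:,400:]=cv2.resize(t["image"][80:320,120:440],(400,300),interpolation=cv2.INTER_CUBIC)
cv2.imwrite("pics/c15.png",c)
E
```

```text
[ 0.43351845 -0.22511375  0.30177418] 49.95
```

View pics/c15.png

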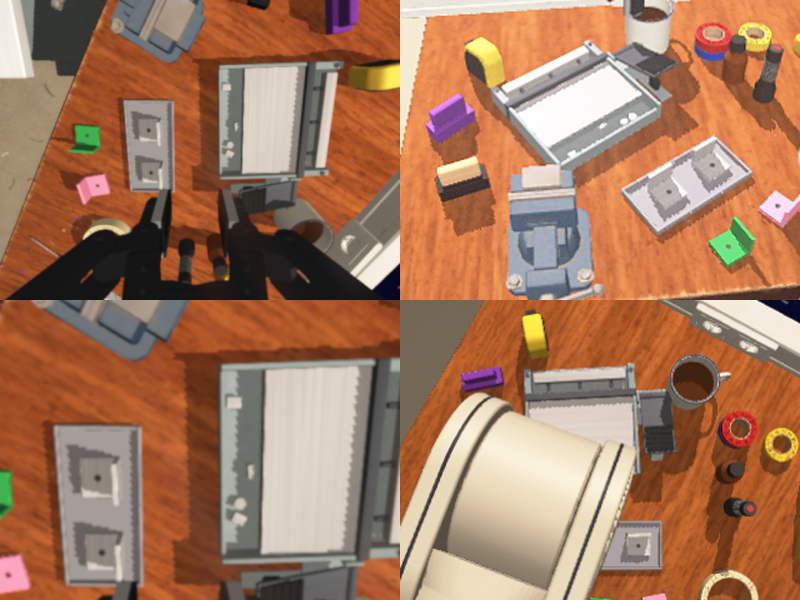

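The final view shows:
- both brackets standing in the tray
- a clean bed with all four chips in the gutter
- the pedal up
- the scraper upright on the bench
- the bystanders where they were.

```bash
python3 -c "
from plant import robot
print(robot.finish_job())"
```

```text
the job is handed in; nothing more can be done
None
```

I handed the job in at about 50 s: all four chips are in the gutter, both brackets stood flush against the fence for the pedal press and are back in the tray, and the scraper stands on the bare bench; one scraper landing on the bed read 108 N at the wrist (limit 120 N).

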